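# Back off the ratchet of the sample carousel and return it to its stop

### The job

The small hand-turned sample carousel has been wound forward and its ratchet pawl keeps it from going back. Flip the pawl up and over so that it lies clear of the teeth, then turn the carousel backward (clockwise seen from above) by its upright handle until you feel it bear firmly on its rubber stop, with a push of about 12 N on the handle, and then lay the pawl back down on the teeth with the carousel left at the stop. Never force the wheel (18 N on the handle is too much for the stop), and leave the small containers standing round it where they are.

Things in the scene. Friction and masses are not known exactly. Their poses are not given: they have to be found in the camera images.
- housing: Fixed white round base of the carousel, 180 mm across, 23 mm high, on the worktop. Origin: centre of its underside, on the carousel's vertical axis; z up; x points from the axis to the pawl, whose pedestal stands on that side. Pawl and stop are mounted on it.
- rotor: The carousel: steel wheel, 140 mm across, 18 saw-teeth on its upper face (crests 46 mm high, radius 55 to 70 mm), white deck 106 mm across, top at 50 mm, 8 small cuvettes (to 60 mm) and a handle. Origin on the vertical axis at the worktop; y points to the handle. Turns forward (anticlockwise from above) freely; backward is blocked while the pawl is down. Stays where left; friction 1 to 2 N at the handle.
- lug (a point): Outer end of the steel lug (8 mm wide, height 27 to 35 mm) that juts 15 mm from the wheel's edge below the handle, 85 mm from the axis. Turned backward, it meets a rubber-faced metal stop block clamped to the base.
- stop_zone (a point): Point on the base where the lug may be expected to meet the stop, on average. The stop was set by hand: contact comes with handle and lug 0.15 to 0.7 rad anticlockwise of the housing's y axis; find it by feel. The rubber gives: about 2 mm at the handle for each 10 N more push. Home from 3 N on the rubber (7 N at the handle, with friction); overloaded at 9 N (18 N at the handle).
- handle (a point): Grip point on the carousel's upright handle: a black round sleeve 18 mm in diameter (head 21 mm) that spins freely on its pin, from height 58 to 104 mm; the point lies on its axis at height 85 mm, 42 mm from the carousel's axis. At the start it stands 1.7 to 2.4 rad anticlockwise (seen from above) of the housing's y axis.
- pawl (a joint): Angle of the pawl, rad: about 0 to 0.35 when its nose rests on the teeth (depending on where on a tooth it lies), growing as the nose swings up; it balances at about 1.3 and beyond that falls outward by its own weight to 1.95, where it lies clear and stays.
- pawl_ball (a point): Centre of the black ball, 14 mm in diameter, at the end of the pawl's finger pin (7 mm thick). With the pawl at angle 0 it lies 26 mm from the hinge line toward the carousel's axis and 36 mm above it; it swings with the pawl about the hinge (radius 44 mm), ending about 43 mm outside the hinge line and 10 mm above it. Pinched from above with the fingers at its two ends of the hinge-line direction, it pivots between them.
- pawl_hinge (a point): Centre of the pawl's hinge, fixed on the housing 92 mm from the carousel's axis at height 52 mm; the hinge line is horizontal, along the housing's y axis. Cheek plates stand 13 mm to either side, up to height 61 mm.
- vial: Bystander: small specimen vial with screw lid, 25 mm across, 34 mm high; origin centre of its underside.
- dropper: Bystander: small dropper bottle, 28 mm across, 62 mm high; origin centre of its underside.
- canister: Bystander: strip canister with twist lid, 49 mm across, 98 mm high; origin centre of its underside.

How it is judged:
By the outcome, as a careful person would: the job done as asked, in the order asked, and still so for the second after the job is handed in, with the robot touching nothing.
It also fails if it takes over 72 s, if anything falls off the work surface, if the arm or the gripper's body presses on something with over 40 N, if the wrist force passes 120 N, or if a joint passes its speed limit or range.

### The arm

A 6-joint arm with a two-finger parallel gripper is mounted at the origin on a cart in front of the work surface, level with it; the furniture and walls round the work are solid. World frame = base frame: x ahead of the robot, y to its left, z up, the work surface at z = 0. Lengths are in m, angles in rad, forces in N, time in s.
With the tool pointing down it reaches from about 0.3 to 0.825 m from the base axis. Payload 5.4 kg.
Tool frame: the origin (TCP) lies midway between the tips of the shut fingers; the grasp point (between the pads) lies 19 mm behind it; z points along the fingers, y is the direction in which the jaws open and shut (so a half turn about z gives the same grasp; the last joint's range is limited). The gripper opens to 92 mm and grips with 3 to 60 N. Pads are 20 mm wide; open, the fingers measure 128 mm over their backs; the gripper's body (75 mm by 189 mm) begins 69 mm behind the grasp point.
Start: joints at [-1.364, 0.158, 1.597, -0, 1.386, -0.21], TCP at [0.233, -0.526, 0.215] pointing down, gripper open.
Joint ranges: [-2.91, 2.91], [-0.94, 2.29], [0.18, 2.7], [-1.29, 4.43], [0.17, 2.64], [-3, 3]. Speed limits (rad/s): [2.57, 2.57, 3.14, 3.14, 3.14, 3.14].

### API

Orientations are given as a unit quaternion [x, y, z, w].
In Python, from workcell import manip, get_image, calibration gives the robot as it stands.
- The arm moves only by the shell command python3 -m pendant 'ROWS'. ROWS is JSON, a list of rows, each an object of numbers: "ax", "ay", "az": the turn, a rotation vector about the tool's x, y, z in rad; "tx", "ty", "tz": the shift along the tool's x, y, z in mm; "fingers": the closure in counts, from 0 (fully open) to 255 (shut). In form: [{"ax": .., "ay": .., "az": .., "tx": .., "ty": .., "tz": .., "fingers": ..}, ...]. A call has 1 to 12 rows; each row shifts and turns the commanded pose from where the row before left it, along the tool's axes as they then stand; what a row does not reach is not made up. A row lasts 1/12 s, in which the tool goes at most 41.7 mm and 7.16 degrees, less where a joint would pass 70% of its speed; a pose out of reach is approached as far as the arm can. A call with a gripper value outside its range is refused whole. The fingers move at their own pace and stop on an object; the grip force is fixed at half the most. Time passes only in rows, so rows that do not move let the fingers close. It gives the time, the measured TCP pose, the force and the opening at its end, in the units of the state.
- manip.observe(): the state, without advancing time (a new reading comes with each control period).
- get_image(name): name is "side" or "top"; returns the picture (420x560x3 uint8, blue, green, red); there is no depth.
- calibration(name): a dict with "vertical_fov" (degrees; the focal length in pixels is half the picture's height over the tangent of half this angle, whatever the lens; pixels are square), "cx", "cy" (the principal point, pixels), "dist_coeffs" ([k1, k2, p1, p2, k3] as OpenCV has them; the pictures are not rectified), "rvec" (rotation vector, rad) and "tvec" (3), from world to camera coordinates, as OpenCV has them. Camera axes: x right, y down, z forward; pixel columns grow to the right and rows downward; lengths in m; the calibration is good to about 2 mm. A picture is of the moment at which its call begins. calibration takes no time and is no camera call.
- manip.close_job(): hands the job in, once; it reports no verdict.
The state is a dict: "time_s": time; "q": joint angles; "joint_vel": joint speeds; "effort": joint torques, N m; "tool_pos": TCP position; "eef_rot": TCP orientation; "contact_force": force on the tool from outside, world axes, zero at the start; "ft_torque": the same for the moment, N m; "grip_width": finger opening in m.
Only numpy, scipy, OpenCV 4.12 (cv2) and the standard library are available. Lean on these libraries where they do the work, as an engineer would, in place of code of your own. Each camera call takes 0.05 s, during which the arm holds its last target.

## Working session

There is one attempt and no reset: what is moved stays moved. The work goes in short steps, Python scripts to look and compute and a shell command to move; the robot and the scene stay as the last step left them, time stands still between calls to the robot, and variables do not carry over. Pictures are saved under pics/ and viewed, and the job is handed in when it is done.

```bash
ls; mkdir -p pics
python3 - <<'E'
from workcell import manip,get_image,calibration
import cv2
print(manip.observe())
for n in("side","top"):
    print(n,calibration(n)); cv2.imwrite(f"pics/{n}0.png",get_image(n))
E
```

```text
pics
{'time_s': 0.0, 'q': array([-1.36408558e+00,  1.59065461e-01,  1.59820961e+00, -3.49890711e-05,
        1.38617324e+00, -2.10106196e-01]), 'joint_vel': array([-0.0016121 ,  0.00085619,  0.00148816, -0.0008595 , -0.00033674,
        0.00042986]), 'effort': array([ 6.54758642e-04, -3.85576200e+01, -3.22106194e+01,  7.01260823e-02,
        3.80168308e-02, -1.53527981e-04]), 'tool_pos': array([ 0.23262789, -0.52516899,  0.21362102]), 'eef_rot': array([ 9.78360356e-01,  2.06906143e-01, -1.56190203e-05, -9.27855243e-04]), 'contact_force': array([ 0.27944506,  0.56091537, -0.4538314 ]), 'ft_torque': array([-0.06525005, -0.05093762, -0.01218364]), 'grip_width': 0.09155400902869174}
side {'vertical_fov': 48.36513102443334, 'cx': 282.8980813179193, 'cy': 195.70782996386495, 'dist_coeffs': array([-0.00024375,  0.        ,  0.        ,  0.        ,  0.        ]), 'rvec': array([ 0.075121  , -2.74257712,  1.51205558]), 'tvec': array([0.54601734, 0.17061896, 0.75911244])}
top {'vertical_fov': 47.553685237249155, 'cx': 281.6144058077317, 'cy': 204.70534758430176, 'dist_coeffs': array([-0.06859133,  0.        ,  0.        ,  0.        ,  0.        ]), 'rvec': array([ 2.14114212, -2.13318707,  0.14167768]), 'tvec': array([-0.13570783,  0.56096685,  0.86604113])}
```

View pics/side0.png

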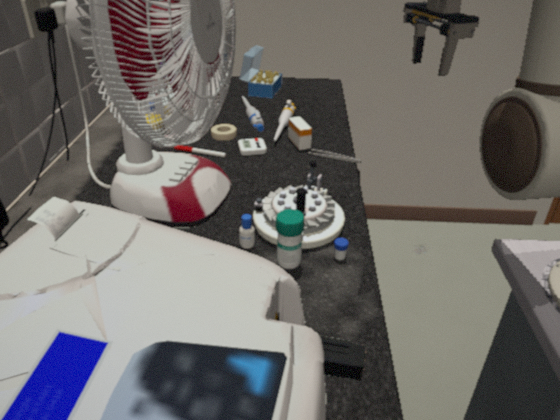

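View pics/top0.png

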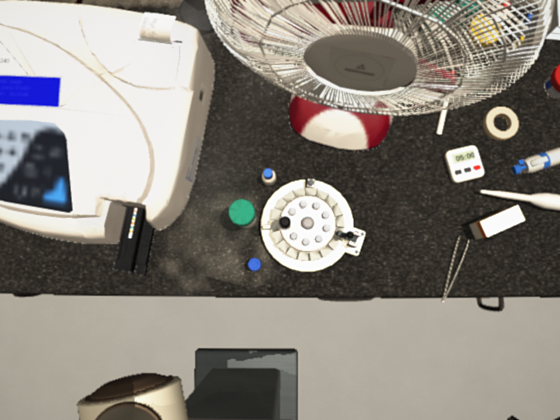

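The side view shows the carousel near (300,212) with the pawl behind it. In the top view the wheel is centred near (308,224), the handle is at about (285,223), the pawl is at about (350,237), and the stop is possibly at (311,183). I'll zoom in.

```bash
cat > h.py <<'E'
import numpy as np,cv2
from workcell import manip,get_image,calibration
def cam(n):
    c=calibration(n); f=210/np.tan(np.radians(c['vertical_fov'])/2)
    K=np.array([[f,0,c['cx']],[0,f,c['cy']],[0,0,1.]]); R=cv2.Rodrigues(c['rvec'])[0]
    return K,c['dist_coeffs'],R,np.asarray(c['tvec']).reshape(3),c['rvec']
def ray(n,uv):
    K,d,R,t,_=cam(n); p=cv2.undistortPoints(np.array([[uv]],float),K,d)[0,0]
    v=R.T@np.array([p[0],p[1],1]); return -R.T@t, v/np.linalg.norm(v)
def onz(n,uv,z):
    o,v=ray(n,uv); return o+v*(z-o[2])/v[2]
def proj(n,P):
    K,d,R,t,rv=cam(n); return cv2.projectPoints(np.array(P,float).reshape(-1,1,3),rv,t,K,d)[0].reshape(-1,2)
def tri(a,b):
    o1,v1=ray('top',a);o2,v2=ray('side',b)
    A=np.stack([v1,-v2],1); s=np.linalg.lstsq(A,o2-o1,rcond=None)[0]
    p,q=o1+s[0]*v1,o2+s[1]*v2; return (p+q)/2,np.linalg.norm(p-q)
def crop(n,name,x0,y0,w,h,s):
    im=get_image(n); cv2.imwrite(name,cv2.resize(im[y0:y0+h,x0:x0+w],None,fx=s,fy=s,interpolation=cv2.INTER_CUBIC))
E
python3 - <<'E'
from h import *
for n,a in(("side",(225,160,140,110)),("top",(220,155,160,125))):
    im=cv2.imread(f"pics/{n}0.png");x,y,w,h=a
    cv2.imwrite(f"pics/{n}0c.png",cv2.resize(im[y:y+h,x:x+w],None,fx=5,fy=5 if n=='side' else 4.8,interpolation=cv2.INTER_CUBIC))
E
```

```text
(no output)
```

View pics/side0c.png

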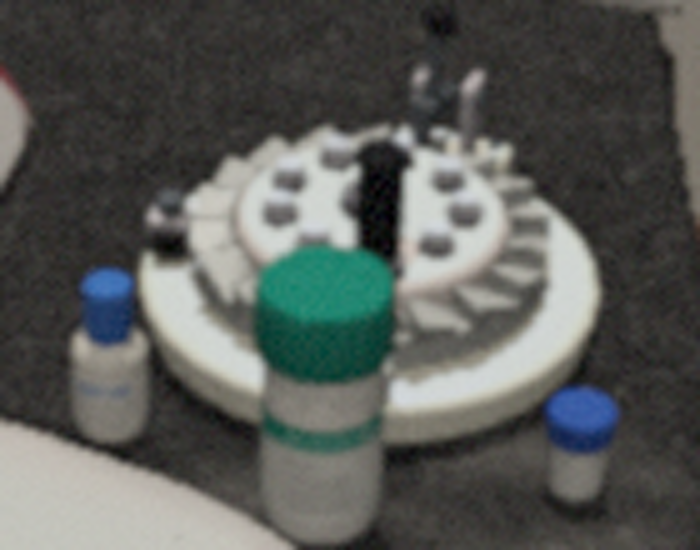

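View pics/top0c.png

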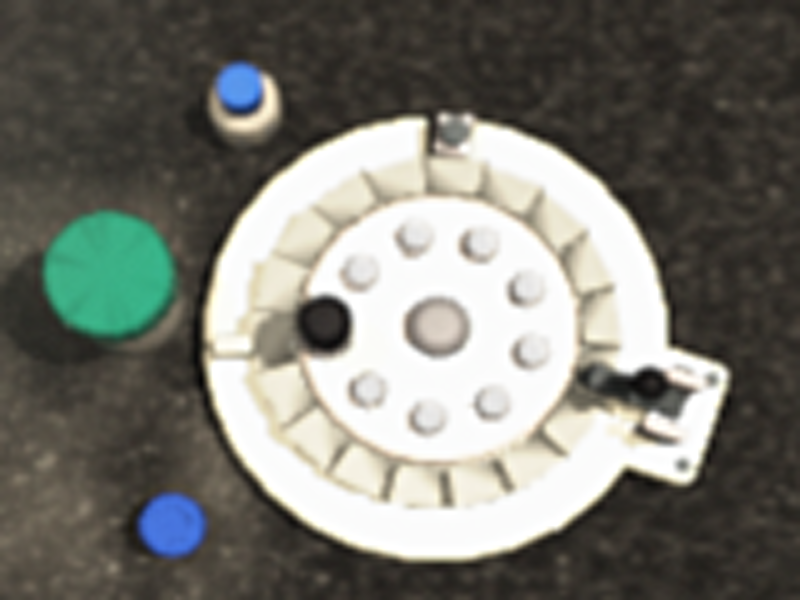

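Run:
```python
from h import *
T=lambda u,v:(220+u/5,155+v/4.8)
S=lambda u,v:(225+u/5,160+v/5)
np.set_printoptions(precision=4,suppress=True)
# housing outline: white circle edges at top rim z=.023, extremes
im=cv2.imread('pics/top0.png');
m=(im.min(2)>150).astype(np.uint8);
n,l,st,c=cv2.connectedComponentsWithStats(m);k=l[224,320];print('comp',st[k],c[k]) 
pts=np.argwhere(l==k)[:,::-1]
hull=cv2.convexHull(pts.astype(np.float32))[:,0]
W=np.array([onz('top',p,.023)[:2] for p in hull])
# robust circle fit excluding pedestal
from scipy.optimize import least_squares
r=least_squares(lambda p:np.hypot(W[:,0]-p[0],W[:,1]-p[1])-.09,[W[:,0].mean(),W[:,1].mean()],loss='soft_l1',f_scale=.001)
C=r.x;print('C',C,'rad',np.sort(np.hypot(*(W-C).T))[[0,5,len(W)//2,-5,-1]])
print('hub',onz('top',T(437,326),.050))
h=onz('top',T(325,324),.104);print('handle',h)
for z in(.07,.088,.095):print('ball z',z,onz('top',T(650,380),z))
b,e=tri(T(650,380),S(440,20));print('ball tri',b,e)
print('handletri',tri(T(325,322),S(385,152)))
for a in [(712,380),(683,465)]:print('screw',onz('top',T(*a),.023))
for a in [(660,372),(690,375),(662,430)]:print('cheek',onz('top',T(*a),.06))
print('stop',onz('top',T(452,125),.04),'lug',onz('top',T(210,345),.035))
print('canister',onz('top',T(108,274),.098),'dropper',onz('top',T(240,86),.062),'vial',onz('top',T(172,525),.034))
```

```text
comp [ 261  179  105   92 6192] [308.5221 225.8458]
C [ 0.5253 -0.1834] rad [0.0878 0.0886 0.09   0.1101 0.1116]
hub [ 0.5257 -0.1822  0.05  ]
handle [ 0.5204 -0.1408  0.104 ]
ball z 0.07 [ 0.5031 -0.259   0.07  ]
ball z 0.088 [ 0.5016 -0.2567  0.088 ]
ball z 0.095 [ 0.501  -0.2558  0.095 ]
ball tri [ 0.5002 -0.2558  0.0939] 0.0017157646474947428
handletri (array([ 0.5209, -0.1407,  0.1013]), np.float64(0.001048381003034087))
screw [ 0.5073 -0.2888  0.023 ]
screw [ 0.4733 -0.2771  0.023 ]
cheek [ 0.5071 -0.264   0.06  ]
cheek [ 0.506 -0.275  0.06 ]
cheek [ 0.4848 -0.2644  0.06  ]
stop [ 0.6075 -0.1886  0.04  ] lug [ 0.5196 -0.0964  0.035 ]
canister [ 0.5394 -0.0634  0.098 ] dropper [ 0.6185 -0.1081  0.062 ] vial [ 0.4486 -0.0828  0.034 ]
```

Run:
```python
from h import *
np.set_printoptions(precision=4,suppress=True)
for s in [(238,5),(237,40),(225,90),(200,130)]:
  for t in [(375,113),(300,100)]: print(s,t,tri(t,s))
C=np.array([.5254,-.1828]);x=np.array([-.3276,-.945]);y=np.array([.945,-.3276])
for a in(0.286,1,1.3,1.95):
    th=.9452+a; b=C+x*(.092-.0444*np.cos(th)); print(a,b,.052+.0444*np.sin(th))
```

```text
(238, 5) (375, 113) (array([ 0.6306, -0.2506,  0.3894]), np.float64(0.018399673374202768))
(238, 5) (300, 100) (array([ 0.6284, -0.1604,  0.4089]), np.float64(0.0023120324984271788))
(237, 40) (375, 113) (array([ 0.6431, -0.2615,  0.3317]), np.float64(0.003469860275764722))
(237, 40) (300, 100) (array([ 0.639 , -0.1618,  0.3601]), np.float64(0.01729614227915425))
(225, 90) (375, 113) (array([ 0.6746, -0.2798,  0.2341]), np.float64(0.001916833040262148))
(225, 90) (300, 100) (array([ 0.6656, -0.1636,  0.2798]), np.float64(0.02481728048353985))
(200, 130) (375, 113) (array([ 0.7217, -0.2977,  0.1375]), np.float64(0.022731378326236364))
(200, 130) (300, 100) (array([ 0.7049, -0.1653,  0.2026]), np.float64(0.0066998100619370185))
0.286 [ 0.5001 -0.2558] 0.0938642808581162
1 [ 0.4899 -0.2851] 0.09332422883116642
1.3 [ 0.4862 -0.2959] 0.08667992781587451
1.95 [ 0.4812 -0.3104] 0.06282947765371895
```

```bash
python3 -m pendant '[{"tx":35.4,"ty":-13.8,"fingers":150},{"tx":35.4,"ty":-13.8,"fingers":150},{"tx":35.4,"ty":-13.8,"fingers":150},{"tx":35.4,"ty":-13.8,"fingers":150},{"tx":35.4,"ty":-13.8,"fingers":150},{"tx":35.4,"ty":-13.8,"fingers":150},{"tx":35.4,"ty":-13.8,"fingers":150},{"tx":35.4,"ty":-13.8,"fingers":150},{"tx":35.4,"ty":-13.8,"fingers":150},{"tx":35.4,"ty":-13.8,"fingers":150},{"fingers":150}]'
python3 -m pendant '[{"az":-0.117,"fingers":150},{"az":-0.117,"fingers":150},{"az":-0.117,"fingers":150},{"az":-0.117,"fingers":150},{"az":-0.117,"fingers":150},{"az":-0.117,"fingers":150},{"az":-0.117,"fingers":150},{"fingers":150},{"fingers":150}]'
cat >> h.py <<'E'
from scipy.spatial.transform import Rotation as Ro
np.set_printoptions(precision=4,suppress=True)
def st():
    s=manip.observe(); R=Ro.from_quat(s['eef_rot']).as_matrix()
    print('t %.2f'%s['time_s'],'p',s['tool_pos'],'yaw_y %.1f'%np.degrees(np.arctan2(R[1,1],R[0,1])),'zt',R[:,2],'F',s['contact_force'],'w %.4f'%s['grip_width'],'q',s['q'])
    return s,R
def to(P):
    s,R=st(); print('tool delta mm',1000*R.T@(np.array(P)-s['tool_pos']))
E
python3 -c "
from h import *
to([.5001,-.2558,.125])"
```

```text
t 0.10 p [ 0.2327 -0.5252  0.2137] yaw_y -66.1 zt [-0.0003  0.0016 -1.    ] F [-0.1871 -0.2437  0.2016] w 0.0919 q [-1.3641  0.159   1.5981  0.      1.3862 -0.2101]
tool delta mm [ 353.5879 -137.9327   89.0886]$[0]: bad value
$[0]: bad value
```

```bash
python3 -m pendant '[{"ax":0,"ay":0,"az":0,"tx":35.4,"ty":-13.8,"tz":0,"fingers":150}]'; python3 -m pendant --help | head -20
```

```text
time_s: 0.18
tool_pos: [0.2563, -0.5015, 0.2139]
eef_rot: [0.979, 0.204, -0.001, 0.0]
contact_force: [0.9, -0.3, 0.9]
grip_width: 0.0873invalid input: not JSON, or not a number
```

All seven keys are required.

```bash
python3 -m pendant '[{"ax":0,"ay":0,"az":0,"tx":35.4,"ty":-13.8,"tz":0,"fingers":150},{"ax":0,"ay":0,"az":0,"tx":35.4,"ty":-13.8,"tz":0,"fingers":150},{"ax":0,"ay":0,"az":0,"tx":35.4,"ty":-13.8,"tz":0,"fingers":150},{"ax":0,"ay":0,"az":0,"tx":35.4,"ty":-13.8,"tz":0,"fingers":150},{"ax":0,"ay":0,"az":0,"tx":35.4,"ty":-13.8,"tz":0,"fingers":150},{"ax":0,"ay":0,"az":0,"tx":35.4,"ty":-13.8,"tz":0,"fingers":150},{"ax":0,"ay":0,"az":0,"tx":35.4,"ty":-13.8,"tz":0,"fingers":150},{"ax":0,"ay":0,"az":0,"tx":35.4,"ty":-13.8,"tz":0,"fingers":150},{"ax":0,"ay":0,"az":0,"tx":35.4,"ty":-13.8,"tz":0,"fingers":150}]'
python3 -m pendant '[{"ax":0,"ay":0,"az":-0.117,"tx":0,"ty":0,"tz":0,"fingers":150},{"ax":0,"ay":0,"az":-0.117,"tx":0,"ty":0,"tz":0,"fingers":150},{"ax":0,"ay":0,"az":-0.117,"tx":0,"ty":0,"tz":0,"fingers":150},{"ax":0,"ay":0,"az":-0.117,"tx":0,"ty":0,"tz":0,"fingers":150},{"ax":0,"ay":0,"az":-0.117,"tx":0,"ty":0,"tz":0,"fingers":150},{"ax":0,"ay":0,"az":-0.117,"tx":0,"ty":0,"tz":0,"fingers":150},{"ax":0,"ay":0,"az":-0.117,"tx":0,"ty":0,"tz":0,"fingers":150},{"ax":0,"ay":0,"az":0,"tx":0,"ty":0,"tz":0,"fingers":150}]'
python3 -c "
from h import *
to([.5001,-.2558,.125])"
```

```text
time_s: 0.93
tool_pos: [0.5014, -0.2545, 0.2142]
eef_rot: [0.978, 0.207, -0.0, -0.0]
contact_force: [1.0, -1.0, 0.5]
grip_width: 0.0379
time_s: 1.6
tool_pos: [0.5003, -0.256, 0.214]
eef_rot: [0.814, 0.581, -0.0, -0.001]
contact_force: [-0.1, -0.5, -0.0]
grip_width: 0.038
t 1.60 p [ 0.5003 -0.256   0.214 ] yaw_y -19.0 zt [-0.0009  0.0007 -1.    ] F [-0.1069 -0.5165 -0.0314] w 0.0380 q [-0.688   0.1263  1.6337 -0.0001  1.3827 -0.3559]
tool delta mm [ 0.1143 -0.1663 89.039 ]
```

```bash
python3 -m pendant '[{"ax":0,"ay":0,"az":0,"tx":0,"ty":0,"tz":35,"fingers":150},{"ax":0,"ay":0,"az":0,"tx":0,"ty":0,"tz":35,"fingers":150},{"ax":0,"ay":0,"az":0,"tx":0,"ty":0,"tz":30,"fingers":150},{"ax":0,"ay":0,"az":0,"tx":0,"ty":0,"tz":0,"fingers":150}]'
python3 -c "
from h import *
to([.5001,-.2558,.084])
crop('side','pics/s1.png',225,110,140,140,4)
crop('top','pics/t1.png',220,155,160,125,4)"
```

```text
time_s: 1.93
tool_pos: [0.4963, -0.253, 0.1076]
eef_rot: [0.816, 0.578, -0.002, -0.006]
contact_force: [-0.9, 0.9, -0.7]
grip_width: 0.0377
t 1.93 p [ 0.4963 -0.253   0.1076] yaw_y -19.4 zt [-0.0101  0.0083 -0.9999] F [-0.8593  0.8945 -0.7368] w 0.0377 q [-0.6882  0.2292  1.7371 -0.0001  1.1884 -0.3499]
tool delta mm [-1.5354  4.7713 23.5025]
```

View pics/s1.png

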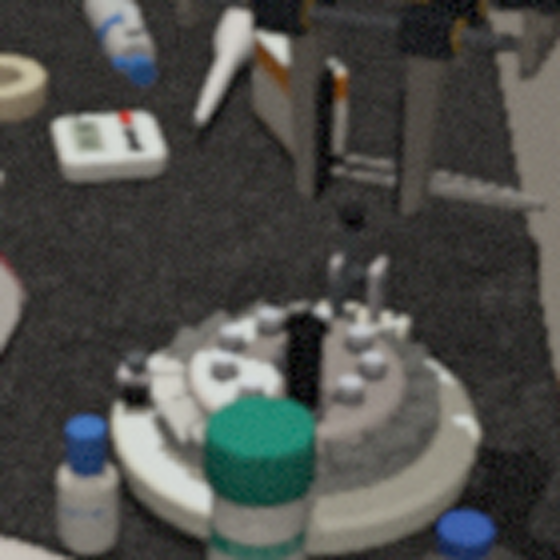

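View pics/t1.png

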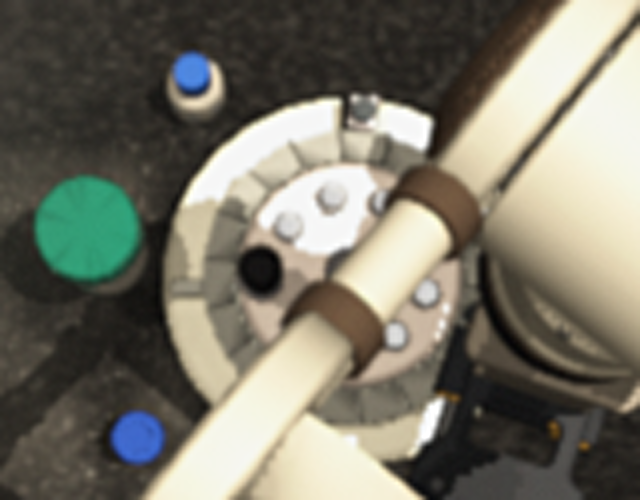

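The side view shows the fingers at (315,190) and (415,205) straddling the ball at (352,215). The arm had not settled, so I'll let it settle before going on.

```bash
python3 -m pendant '[{"ax":0,"ay":0,"az":0,"tx":0,"ty":0,"tz":0,"fingers":150},{"ax":0,"ay":0,"az":0,"tx":0,"ty":0,"tz":0,"fingers":150}]'
python3 -c "
from h import *
to([.5001,-.2558,.083])"
```

```text
time_s: 2.2
tool_pos: [0.5021, -0.2575, 0.1174]
eef_rot: [0.815, 0.579, 0.001, 0.002]
contact_force: [-0.6, -0.2, 0.0]
grip_width: 0.0378
t 2.20 p [ 0.5021 -0.2575  0.1174] yaw_y -19.2 zt [ 0.0037 -0.003  -1.    ] F [-0.5917 -0.2076  0.0087] w 0.0378 q [-0.688   0.2209  1.7255  0.      1.1904 -0.3522]
tool delta mm [ 0.9942 -2.6148 34.3931]
```

```bash
python3 -m pendant '[{"ax":0,"ay":0,"az":0,"tx":0,"ty":0,"tz":8,"fingers":150},{"ax":0,"ay":0,"az":0,"tx":0,"ty":0,"tz":8,"fingers":150},{"ax":0,"ay":0,"az":0,"tx":0,"ty":0,"tz":8,"fingers":150},{"ax":0,"ay":0,"az":0,"tx":0,"ty":0,"tz":6,"fingers":150},{"ax":0,"ay":0,"az":0,"tx":0,"ty":0,"tz":0,"fingers":150},{"ax":0,"ay":0,"az":0,"tx":0,"ty":0,"tz":0,"fingers":150},{"ax":0,"ay":0,"az":0,"tx":0,"ty":0,"tz":0,"fingers":150},{"ax":0,"ay":0,"az":0,"tx":0,"ty":0,"tz":0,"fingers":150}]'
python3 -c "
from h import *
to([.5001,-.2558,.083])
crop('side','pics/s2.png',225,110,140,140,4)"
```

```text
time_s: 2.87
tool_pos: [0.5009, -0.2565, 0.085]
eef_rot: [0.815, 0.579, 0.0, 0.0]
contact_force: [1.5, -0.8, 0.4]
grip_width: 0.038
t 2.87 p [ 0.5009 -0.2565  0.085 ] yaw_y -19.2 zt [ 0.0006 -0.0005 -1.    ] F [ 1.47   -0.7743  0.408 ] w 0.0380 q [-0.688   0.2617  1.7473 -0.      1.1318 -0.353 ]
tool delta mm [ 0.4227 -0.9571  1.9997]
```

View pics/s2.png

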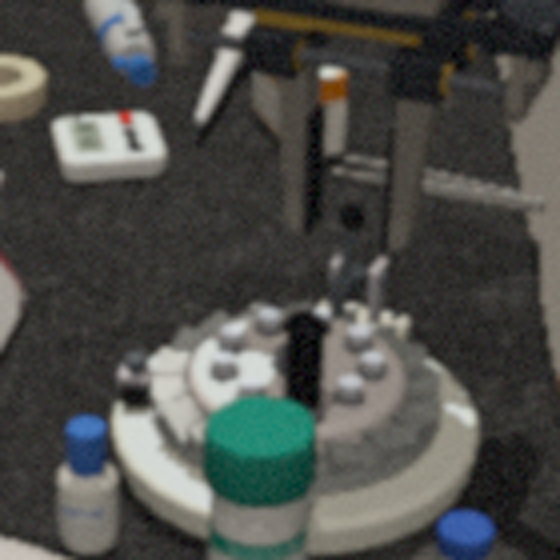

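The ball at (352,215) is between the pads, so I'll close.

```bash
python3 -m pendant '[{"ax":0,"ay":0,"az":0,"tx":0,"ty":0,"tz":2,"fingers":190},{"ax":0,"ay":0,"az":0,"tx":0,"ty":0,"tz":0,"fingers":200},{"ax":0,"ay":0,"az":0,"tx":0,"ty":0,"tz":0,"fingers":210},{"ax":0,"ay":0,"az":0,"tx":0,"ty":0,"tz":0,"fingers":255},{"ax":0,"ay":0,"az":0,"tx":0,"ty":0,"tz":0,"fingers":255},{"ax":0,"ay":0,"az":0,"tx":0,"ty":0,"tz":0,"fingers":255},{"ax":0,"ay":0,"az":0,"tx":0,"ty":0,"tz":0,"fingers":255}]'
python3 -c "
from h import *
to([.5001,-.2558,.083])
crop('side','pics/s3.png',225,110,140,140,4)"
```

```text
time_s: 3.5
tool_pos: [0.5005, -0.2562, 0.0826]
eef_rot: [0.815, 0.579, -0.0, -0.0]
contact_force: [0.0, -0.1, 0.5]
grip_width: 0.0115
t 3.50 p [ 0.5005 -0.2562  0.0826] yaw_y -19.2 zt [-0.0002  0.0001 -1.    ] F [ 0.0316 -0.0549  0.5195] w 0.0115 q [-0.688   0.2647  1.7491 -0.      1.1281 -0.353 ]
tool delta mm [ 0.2427 -0.5112 -0.4033]
```

View pics/s3.png

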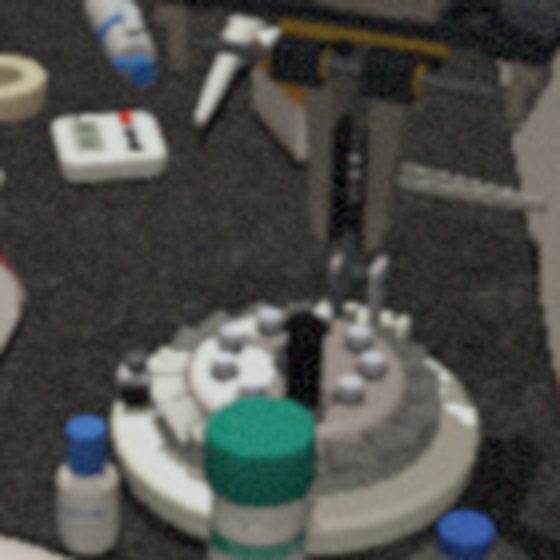

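```bash
python3 -m pendant '[{"ax":0,"ay":0,"az":0,"tx":-4.4,"ty":0,"tz":-1.3,"fingers":255},{"ax":0,"ay":0,"az":0,"tx":-4.6,"ty":0,"tz":-0.8,"fingers":255},{"ax":0,"ay":0,"az":0,"tx":-4.7,"ty":0,"tz":-0.3,"fingers":255},{"ax":0,"ay":0,"az":0,"tx":-4.6,"ty":0,"tz":0.1,"fingers":255},{"ax":0,"ay":0,"az":0,"tx":0,"ty":0,"tz":0,"fingers":255}]'
python3 -c "
from h import *
st()
crop('side','pics/s4.png',225,110,140,140,4)"
```

```text
time_s: 3.97
tool_pos: [0.4942, -0.2745, 0.085]
eef_rot: [0.815, 0.579, -0.0, 0.0]
contact_force: [-1.0, 1.5, 1.0]
grip_width: 0.0112
t 3.97 p [ 0.4942 -0.2745  0.085 ] yaw_y -19.2 zt [-0.0001 -0.0002 -1.    ] F [-1.0207  1.4824  1.0149] w 0.0112 q [-0.7206  0.2685  1.7391 -0.0003  1.1339 -0.3846]
```

View pics/s4.png

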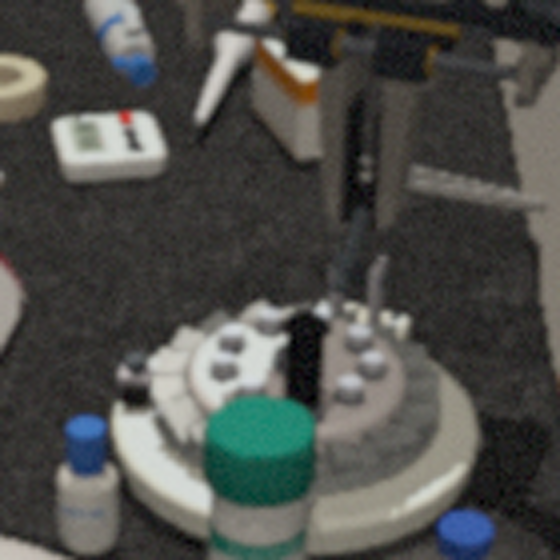

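The pawl pin at (350,265) now leans outward with the fingers, so I'll continue along the arc.

```bash
python3 -m pendant '[{"ax":0,"ay":0,"az":0,"tx":-4.6,"ty":0,"tz":0.6,"fingers":255},{"ax":0,"ay":0,"az":0,"tx":-4.5,"ty":0,"tz":1.1,"fingers":255},{"ax":0,"ay":0,"az":0,"tx":-4.4,"ty":0,"tz":1.6,"fingers":255},{"ax":0,"ay":0,"az":0,"tx":-4.2,"ty":0,"tz":2.0,"fingers":255},{"ax":0,"ay":0,"az":0,"tx":-3.9,"ty":0,"tz":2.5,"fingers":255},{"ax":0,"ay":0,"az":0,"tx":-3.7,"ty":0,"tz":2.8,"fingers":255},{"ax":0,"ay":0,"az":0,"tx":-3.4,"ty":0,"tz":3.2,"fingers":255},{"ax":0,"ay":0,"az":0,"tx":-3.0,"ty":0,"tz":3.5,"fingers":255},{"ax":0,"ay":0,"az":0,"tx":-2.6,"ty":0,"tz":3.8,"fingers":255},{"ax":0,"ay":0,"az":0,"tx":-2.2,"ty":0,"tz":4.1,"fingers":255},{"ax":0,"ay":0,"az":0,"tx":0,"ty":0,"tz":0,"fingers":255},{"ax":0,"ay":0,"az":0,"tx":0,"ty":0,"tz":0,"fingers":255}]'
python3 -c "
from h import *
st()
crop('side','pics/s5.png',225,110,140,140,4)"
```

```text
time_s: 5.02
tool_pos: [0.4825, -0.3086, 0.0596]
eef_rot: [0.815, 0.579, -0.0, 0.0]
contact_force: [-2.7, -2.1, 1.9]
grip_width: 0.0115
t 5.02 p [ 0.4825 -0.3086  0.0596] yaw_y -19.2 zt [-0.0001 -0.0009 -1.    ] F [-2.6777 -2.0537  1.9222] w 0.0115 q [-0.7796  0.3211  1.7303 -0.0008  1.0897 -0.4441]
```

View pics/s5.png

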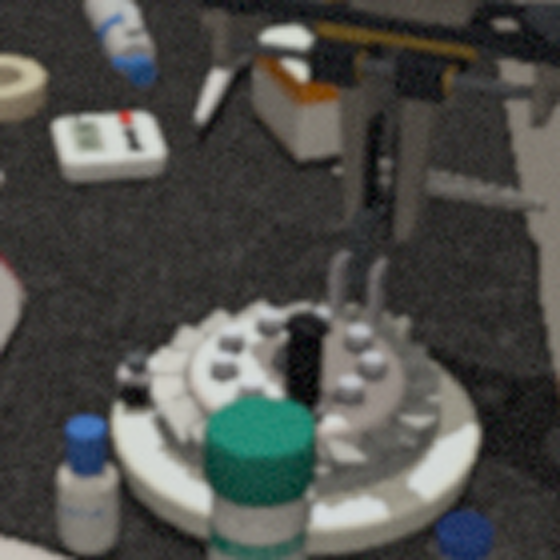

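```bash
python3 -m pendant '[{"ax":0,"ay":0,"az":0,"tx":-1.5,"ty":0,"tz":3.5,"fingers":255},{"ax":0,"ay":0,"az":0,"tx":-1.0,"ty":0,"tz":3,"fingers":255},{"ax":0,"ay":0,"az":0,"tx":0,"ty":0,"tz":0,"fingers":200},{"ax":0,"ay":0,"az":0,"tx":0,"ty":0,"tz":0,"fingers":170},{"ax":0,"ay":0,"az":0,"tx":0,"ty":0,"tz":0,"fingers":170},{"ax":0,"ay":0,"az":0,"tx":0,"ty":0,"tz":-10,"fingers":150},{"ax":0,"ay":0,"az":0,"tx":0,"ty":0,"tz":-20,"fingers":150},{"ax":0,"ay":0,"az":0,"tx":0,"ty":0,"tz":-25,"fingers":150},{"ax":0,"ay":0,"az":0,"tx":0,"ty":0,"tz":-25,"fingers":150},{"ax":0,"ay":0,"az":0,"tx":0,"ty":0,"tz":-20,"fingers":150},{"ax":0,"ay":0,"az":0,"tx":0,"ty":0,"tz":0,"fingers":150},{"ax":0,"ay":0,"az":0,"tx":0,"ty":0,"tz":0,"fingers":150}]'
python3 -c "
from h import *
st()
crop('side','pics/s6.png',225,110,140,140,4)
crop('top','pics/t6.png',220,155,160,125,4)"
```

```text
time_s: 6.07
tool_pos: [0.4827, -0.3108, 0.1548]
eef_rot: [0.815, 0.579, 0.0, 0.002]
contact_force: [0.1, -0.1, -0.6]
grip_width: 0.0378
t 6.07 p [ 0.4827 -0.3108  0.1548] yaw_y -19.2 zt [ 0.0026 -0.0021 -1.    ] F [ 0.0755 -0.0563 -0.5596] w 0.0378 q [-0.7828  0.2047  1.6655  0.0004  1.268  -0.4481]
```

View pics/s6.png

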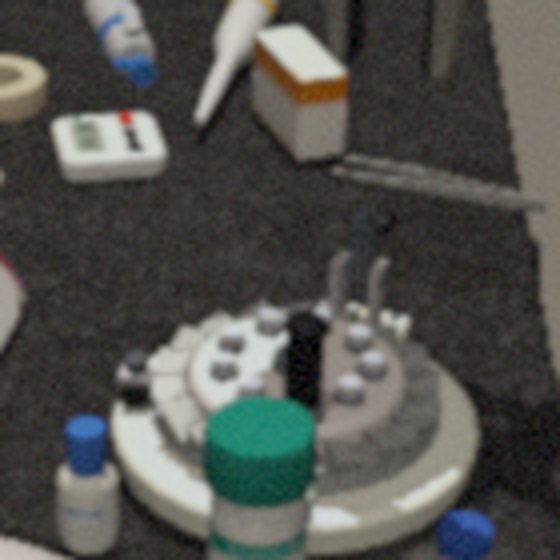

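View pics/t6.png

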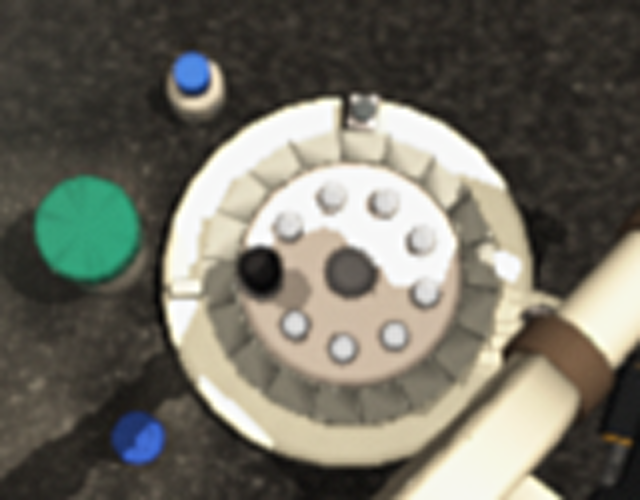

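The side view shows the ball at (375,218), outside the cheeks: the pawl lies over. The wheel is unmoved. Next is the handle.

```bash
python3 -m pendant '[{"ax":0,"ay":0,"az":0,"tx":20,"ty":-2.3,"tz":0,"fingers":150},{"ax":0,"ay":0,"az":0,"tx":35,"ty":-4,"tz":0,"fingers":150},{"ax":0,"ay":0,"az":0,"tx":35,"ty":-4,"tz":0,"fingers":150},{"ax":0,"ay":0,"az":0,"tx":35,"ty":-4,"tz":0,"fingers":150},{"ax":0,"ay":0,"az":0,"tx":30,"ty":-3.5,"tz":0,"fingers":150},{"ax":0,"ay":0,"az":0,"tx":18,"ty":-2.2,"tz":0,"fingers":150},{"ax":0,"ay":0,"az":-0.114,"tx":0,"ty":0,"tz":0,"fingers":150},{"ax":0,"ay":0,"az":-0.114,"tx":0,"ty":0,"tz":0,"fingers":150},{"ax":0,"ay":0,"az":-0.114,"tx":0,"ty":0,"tz":0,"fingers":150},{"ax":0,"ay":0,"az":-0.114,"tx":0,"ty":0,"tz":0,"fingers":150},{"ax":0,"ay":0,"az":0,"tx":0,"ty":0,"tz":0,"fingers":150},{"ax":0,"ay":0,"az":0,"tx":0,"ty":0,"tz":0,"fingers":150}]'
python3 -c "
from h import *
to([.5206,-.1410,.070])
crop('side','pics/s7.png',225,90,140,140,4)
print(proj('side',[.4812,-.3104,.0628]), proj('side',[.5001,-.2558,.0938]))"
```

```text
time_s: 7.17
tool_pos: [0.5189, -0.1399, 0.1518]
eef_rot: [0.664, 0.748, -0.0, -0.001]
contact_force: [0.1, 0.6, 0.2]
grip_width: 0.0375
t 7.17 p [ 0.5189 -0.1399  0.1518] yaw_y 6.8 zt [-0.0023  0.0013 -1.    ] F [0.142  0.5724 0.2363] w 0.0375 q [-0.4884  0.1205  1.7671  0.0001  1.2566 -0.6063]
tool delta mm [-1.4066  1.7249 81.7461]
[[320.5449 164.9182]] [[312.625  163.9691]]
```

View pics/s7.png

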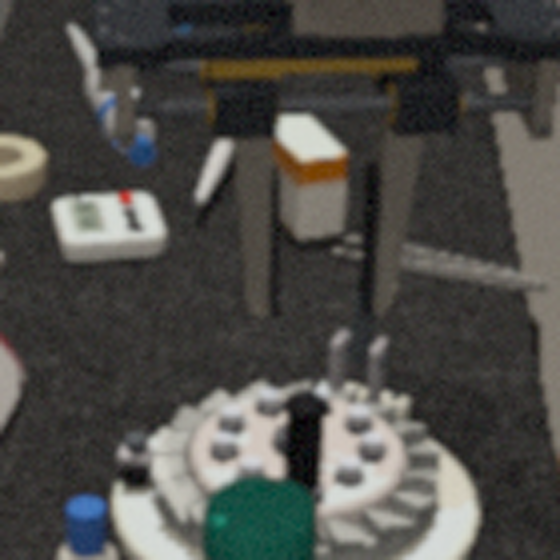

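```bash
python3 -m pendant '[{"ax":0,"ay":0,"az":0,"tx":-1,"ty":1,"tz":10,"fingers":150},{"ax":0,"ay":0,"az":0,"tx":0,"ty":0,"tz":15,"fingers":150},{"ax":0,"ay":0,"az":0,"tx":0,"ty":0,"tz":12,"fingers":150},{"ax":0,"ay":0,"az":0,"tx":0,"ty":0,"tz":6,"fingers":150},{"ax":0,"ay":0,"az":0,"tx":0,"ty":0,"tz":0,"fingers":150},{"ax":0,"ay":0,"az":0,"tx":0,"ty":0,"tz":0,"fingers":150},{"ax":0,"ay":0,"az":0,"tx":0,"ty":0,"tz":0,"fingers":150}]'
python3 -c "
from h import *
to([.5206,-.1410,.070])
crop('side','pics/s8.png',225,90,140,140,4)
print(proj('side',[.5206,-.1410,.104]))"
```

```text
time_s: 7.8
tool_pos: [0.5213, -0.1415, 0.1107]
eef_rot: [0.663, 0.748, 0.0, 0.0]
contact_force: [0.5, -0.9, 0.2]
grip_width: 0.0378
t 7.80 p [ 0.5213 -0.1415  0.1107] yaw_y 6.9 zt [ 0.0009 -0.0004 -1.    ] F [ 0.5387 -0.8653  0.227 ] w 0.0378 q [-0.489   0.1728  1.7959  0.      1.1719 -0.6097]
tool delta mm [ 0.6177 -0.6324 40.7352]
[[301.9423 188.987 ]]
```

View pics/s8.png

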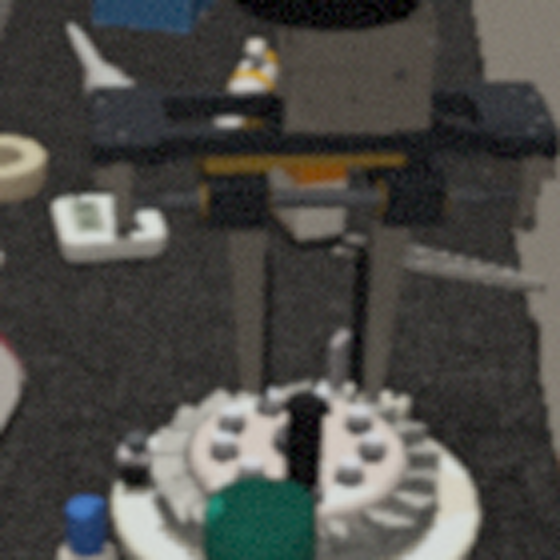

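The handle head at (308,398) sits midway between the tips at 252 and 372, so I'll descend.

```bash
python3 -m pendant '[{"ax":0,"ay":0,"az":0,"tx":0,"ty":0,"tz":8,"fingers":150},{"ax":0,"ay":0,"az":0,"tx":0,"ty":0,"tz":12,"fingers":150},{"ax":0,"ay":0,"az":0,"tx":0,"ty":0,"tz":12,"fingers":150},{"ax":0,"ay":0,"az":0,"tx":0,"ty":0,"tz":7,"fingers":150},{"ax":0,"ay":0,"az":0,"tx":0,"ty":0,"tz":0,"fingers":170},{"ax":0,"ay":0,"az":0,"tx":0,"ty":0,"tz":0,"fingers":180},{"ax":0,"ay":0,"az":0,"tx":0,"ty":0,"tz":0,"fingers":180}]'
python3 -c "
from h import *
st()
C=np.array([.5254,-.1828])
crop('side','pics/s9.png',225,90,140,140,4)"
```

```text
time_s: 8.43
tool_pos: [0.521, -0.1414, 0.0713]
eef_rot: [0.663, 0.749, 0.0, 0.0]
contact_force: [0.2, -0.9, -0.3]
grip_width: 0.0267
t 8.43 p [ 0.521  -0.1414  0.0713] yaw_y 6.9 zt [ 0.0002 -0.0001 -1.    ] F [ 0.1611 -0.8926 -0.2534] w 0.0267 q [-0.489   0.2273  1.8198  0.      1.0943 -0.6099]
```

View pics/s9.png

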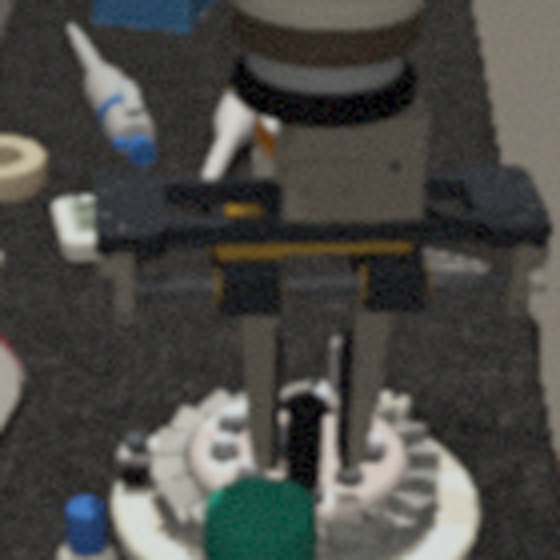

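The fingers cage the handle freely (force about 0). I'll sweep clockwise along the arc, turning the tool with it.

```bash
python3 -m pendant '[{"ax":0,"ay":0,"az":0.04,"tx":0,"ty":1.7,"tz":0,"fingers":180},{"ax":0,"ay":0,"az":0.08,"tx":-0.13,"ty":3.36,"tz":0,"fingers":180},{"ax":0,"ay":0,"az":0.08,"tx":-0.13,"ty":3.36,"tz":0,"fingers":180},{"ax":0,"ay":0,"az":0.08,"tx":-0.13,"ty":3.36,"tz":0,"fingers":180},{"ax":0,"ay":0,"az":0.08,"tx":-0.13,"ty":3.36,"tz":0,"fingers":180},{"ax":0,"ay":0,"az":0.08,"tx":-0.13,"ty":3.36,"tz":0,"fingers":180},{"ax":0,"ay":0,"az":0.08,"tx":-0.13,"ty":3.36,"tz":0,"fingers":180},{"ax":0,"ay":0,"az":0.04,"tx":-0.05,"ty":1.7,"tz":0,"fingers":180},{"ax":0,"ay":0,"az":0,"tx":0,"ty":0,"tz":0,"fingers":180},{"ax":0,"ay":0,"az":0,"tx":0,"ty":0,"tz":0,"fingers":180}]'
cat >> h.py <<'E'
C=np.array([.5254,-.1828])
def hs():
    s,R=st(); d=s['tool_pos'][:2]-C; a=np.arctan2(d[1],d[0]); t=np.array([np.sin(a),-np.cos(a)])
    print('r %.4f ang_h %.3f'%(np.hypot(*d),a+np.radians(19.1)),'yaw_err %.3f'%(np.arctan2(R[1,1],R[0,1])-np.arctan2(t[1],t[0])),'Ftan %.2f Frad %.2f'%(s['contact_force'][:2]@t,s['contact_force'][:2]@d/np.hypot(*d)),'Fy_tool %.2f'%(R[:,1]@s['contact_force']))
E
python3 -c "
from h import *
hs()
crop('side','pics/s10.png',225,90,140,140,4)
crop('top','pics/t10.png',220,155,160,125,4)"
```

```text
time_s: 9.32
tool_pos: [0.544, -0.145, 0.0716]
eef_rot: [0.844, 0.537, 0.0, 0.0]
contact_force: [-1.3, 0.6, 0.5]
grip_width: 0.0269
t 9.32 p [ 0.544  -0.145   0.0716] yaw_y -25.1 zt [ 0.0005 -0.0002 -1.    ] F [-1.2696  0.5664  0.477 ] w 0.0269 q [-0.4751  0.2811  1.7533  0.0001  1.1066 -0.0374]
r 0.0422 ang_h 1.447 yaw_err 0.020 Ftan -1.39 Frad -0.05 Fy_tool -1.39
```

View pics/s10.png

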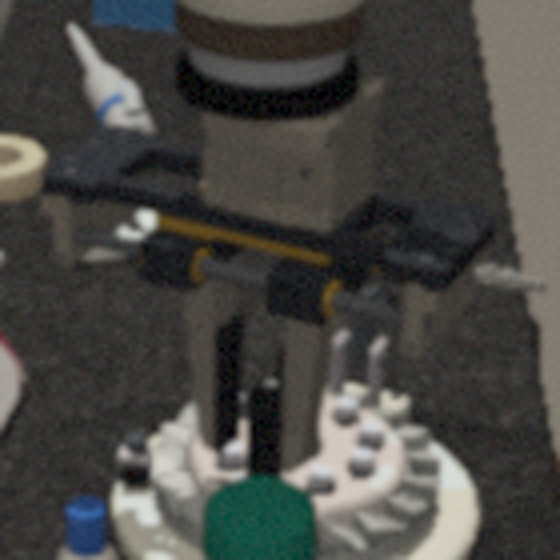

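View pics/t10.png

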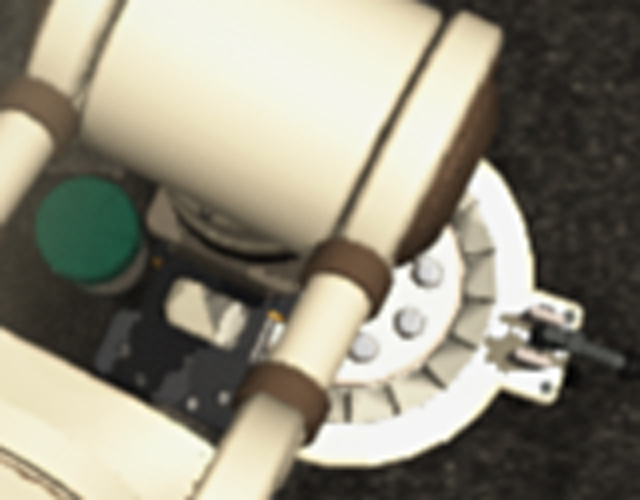

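The pawl is clear and the wheel follows with a drag of about 1.4 N. I'll continue.

```bash
python3 -m pendant '[{"ax":0,"ay":0,"az":0.04,"tx":0,"ty":1.7,"tz":0,"fingers":180},{"ax":0,"ay":0,"az":0.08,"tx":-0.13,"ty":3.36,"tz":0,"fingers":180},{"ax":0,"ay":0,"az":0.08,"tx":-0.13,"ty":3.36,"tz":0,"fingers":180},{"ax":0,"ay":0,"az":0.08,"tx":-0.13,"ty":3.36,"tz":0,"fingers":180},{"ax":0,"ay":0,"az":0.08,"tx":-0.13,"ty":3.36,"tz":0,"fingers":180},{"ax":0,"ay":0,"az":0.06,"tx":-0.1,"ty":2.5,"tz":0,"fingers":180},{"ax":0,"ay":0,"az":0.05,"tx":-0.05,"ty":2.1,"tz":0,"fingers":180},{"ax":0,"ay":0,"az":0.03,"tx":0,"ty":1.3,"tz":0,"fingers":180},{"ax":0,"ay":0,"az":0,"tx":0,"ty":0,"tz":0,"fingers":180},{"ax":0,"ay":0,"az":0,"tx":0,"ty":0,"tz":0,"fingers":180}]'
python3 -c "
from h import *
hs()
cv2.imwrite('pics/s11.png',get_image('side'))
crop('top','pics/t11.png',170,50,250,230,2.5)"
```

```text
time_s: 10.25
tool_pos: [0.56, -0.158, 0.0713]
eef_rot: [0.95, 0.311, 0.0, -0.0]
contact_force: [-0.8, 1.2, 0.1]
grip_width: 0.0273
t 10.25 p [ 0.56   -0.158   0.0713] yaw_y -53.7 zt [ 0.0002  0.0001 -1.    ] F [-0.759   1.2271  0.1287] w 0.0273 q [-0.4827  0.3257  1.6979  0.0002  1.1178  0.4548]
r 0.0425 ang_h 0.956 yaw_err 0.011 Ftan -1.44 Frad 0.10 Fy_tool -1.44
```

View pics/s11.png

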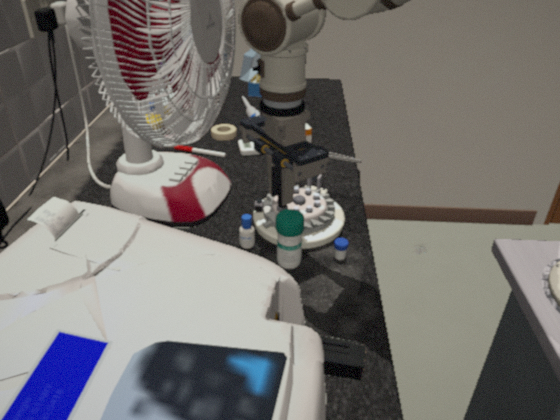

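View pics/t11.png

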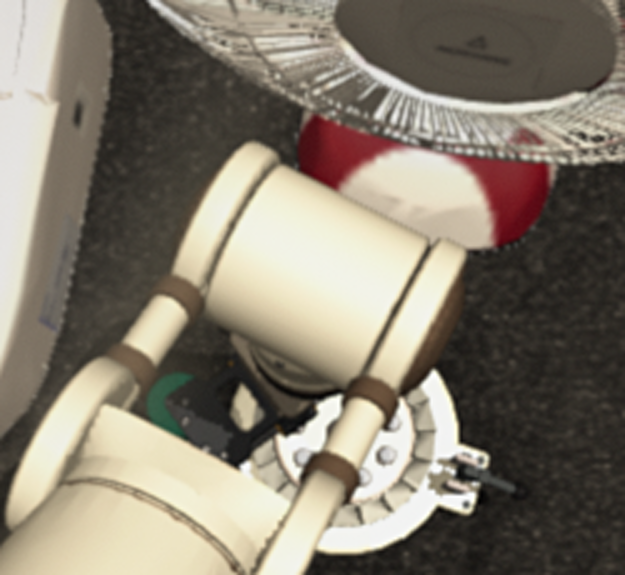

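```bash
python3 -m pendant '[{"ax":0,"ay":0,"az":0.03,"tx":0,"ty":1.26,"tz":0,"fingers":180},{"ax":0,"ay":0,"az":0.04,"tx":-0.04,"ty":1.68,"tz":0,"fingers":180},{"ax":0,"ay":0,"az":0.04,"tx":-0.04,"ty":1.68,"tz":0,"fingers":180},{"ax":0,"ay":0,"az":0.03,"tx":-0.04,"ty":1.26,"tz":0,"fingers":180},{"ax":0,"ay":0,"az":0.02,"tx":0,"ty":0.84,"tz":0,"fingers":180},{"ax":0,"ay":0,"az":0,"tx":0,"ty":0,"tz":0,"fingers":180},{"ax":0,"ay":0,"az":0,"tx":0,"ty":0,"tz":0,"fingers":180}]'
python3 -c "
from h import *
hs()"
python3 -m pendant '[{"ax":0,"ay":0,"az":0.02,"tx":0,"ty":0.84,"tz":0,"fingers":180},{"ax":0,"ay":0,"az":0.02,"tx":0,"ty":0.84,"tz":0,"fingers":180}]'
python3 -c "
from h import *
hs()"
```

```text
time_s: 10.93
tool_pos: [0.5635, -0.1638, 0.0713]
eef_rot: [0.972, 0.234, 0.0, 0.0]
contact_force: [-1.4, 1.9, 0.7]
grip_width: 0.027
t 10.93 p [ 0.5635 -0.1638  0.0713] yaw_y -62.9 zt [ 0.0002 -0.     -1.    ] F [-1.3561  1.889   0.7219] w 0.0270 q [-0.4887  0.3374  1.6831  0.0001  1.1209  0.6093]
r 0.0426 ang_h 0.796 yaw_err 0.010 Ftan -2.30 Frad -0.37 Fy_tool -2.30
time_s: 11.1
tool_pos: [0.5642, -0.1653, 0.0712]
eef_rot: [0.977, 0.214, -0.0, -0.0]
contact_force: [-1.1, 1.8, 1.7]
grip_width: 0.0271
t 11.10 p [ 0.5642 -0.1653  0.0712] yaw_y -65.3 zt [-0.0001  0.0001 -1.    ] F [-1.0951  1.7514  1.7204] w 0.0271 q [-0.4904  0.3401  1.6797  0.0001  1.122   0.6499]
r 0.0425 ang_h 0.758 yaw_err 0.006 Ftan -2.05 Frad -0.28 Fy_tool -2.05
```

```bash
for i in 1; do python3 -m pendant '[{"ax":0,"ay":0,"az":0.02,"tx":-0.01,"ty":0.84,"tz":0,"fingers":180},{"ax":0,"ay":0,"az":0.02,"tx":-0.01,"ty":0.84,"tz":0,"fingers":180}]';  python3 -c "
from h import *
hs()"; done
```

```text
time_s: 11.27
tool_pos: [0.5649, -0.1669, 0.0712]
eef_rot: [0.981, 0.194, 0.0, -0.0]
contact_force: [-0.9, 2.8, 1.2]
grip_width: 0.0269
t 11.27 p [ 0.5649 -0.1669  0.0712] yaw_y -67.7 zt [ 0.      0.0001 -1.    ] F [-0.936   2.7639  1.1874] w 0.0269 q [-0.4923  0.3427  1.6763  0.0001  1.1226  0.6885]
r 0.0426 ang_h 0.716 yaw_err 0.008 Ftan -2.91 Frad 0.16 Fy_tool -2.91
```

```bash
python3 -m pendant '[{"ax":0,"ay":0,"az":0.02,"tx":-0.01,"ty":0.84,"tz":0,"fingers":180},{"ax":0,"ay":0,"az":0.02,"tx":-0.01,"ty":0.84,"tz":0,"fingers":180}]';  python3 -c "
from h import *
hs()"
```

```text
time_s: 11.43
tool_pos: [0.5656, -0.1686, 0.0712]
eef_rot: [0.985, 0.174, 0.0, -0.0]
contact_force: [-0.9, 2.7, 1.2]
grip_width: 0.0275
t 11.43 p [ 0.5656 -0.1686  0.0712] yaw_y -70.0 zt [ 0.0002  0.     -1.    ] F [-0.8966  2.6641  1.212 ] w 0.0275 q [-0.4943  0.3452  1.6731  0.0001  1.1231  0.7266]
r 0.0426 ang_h 0.674 yaw_err 0.009 Ftan -2.81 Frad 0.05 Fy_tool -2.81
```

```bash
python3 -m pendant '[{"ax":0,"ay":0,"az":0.02,"tx":-0.01,"ty":0.84,"tz":0,"fingers":180},{"ax":0,"ay":0,"az":0,"tx":0,"ty":0,"tz":0,"fingers":180}]';  python3 -c "
from h import *
hs()"
```

```text
time_s: 11.6
tool_pos: [0.5659, -0.1695, 0.0712]
eef_rot: [0.986, 0.164, 0.0, 0.0]
contact_force: [-0.7, 2.0, 1.0]
grip_width: 0.0267
t 11.60 p [ 0.5659 -0.1695  0.0712] yaw_y -71.1 zt [ 0.0003 -0.0002 -1.    ] F [-0.6787  2.0201  0.9706] w 0.0267 q [-0.4954  0.3464  1.6716 -0.0001  1.1233  0.7451]
r 0.0426 ang_h 0.650 yaw_err 0.013 Ftan -2.13 Frad -0.01 Fy_tool -2.13
```

```bash
python3 -m pendant '[{"ax":0,"ay":0,"az":0.02,"tx":-0.01,"ty":0.84,"tz":0,"fingers":180},{"ax":0,"ay":0,"az":0.02,"tx":0,"ty":0.84,"tz":0,"fingers":180}]';  python3 -c "
from h import *
hs()"
```

```text
time_s: 11.77
tool_pos: [0.5663, -0.1709, 0.0712]
eef_rot: [0.99, 0.145, -0.0, -0.0]
contact_force: [-0.7, 2.1, 1.1]
grip_width: 0.0271
t 11.77 p [ 0.5663 -0.1709  0.0712] yaw_y -73.4 zt [-0.0001  0.0001 -1.    ] F [-0.6714  2.1176  1.1346] w 0.0271 q [-0.4972  0.3485  1.669   0.      1.1242  0.7835]
r 0.0426 ang_h 0.617 yaw_err 0.006 Ftan -2.22 Frad -0.05 Fy_tool -2.22
```

```bash
python3 -m pendant '[{"ax":0,"ay":0,"az":0.02,"tx":-0.01,"ty":0.84,"tz":0,"fingers":180},{"ax":0,"ay":0,"az":0,"tx":0,"ty":0,"tz":0,"fingers":180}]';  python3 -c "
from h import *
hs()"
```

```text
time_s: 11.93
tool_pos: [0.5666, -0.1719, 0.0712]
eef_rot: [0.991, 0.135, 0.0, 0.0]
contact_force: [0.0, 1.4, 0.5]
grip_width: 0.027
t 11.93 p [ 0.5666 -0.1719  0.0712] yaw_y -74.5 zt [ 0.0002 -0.0002 -1.    ] F [0.0463 1.3563 0.4965] w 0.0270 q [-0.4984  0.3496  1.6674 -0.      1.1243  0.8021]
r 0.0426 ang_h 0.592 yaw_err 0.012 Ftan -1.30 Frad 0.39 Fy_tool -1.29
```

```bash
python3 -m pendant '[{"ax":0,"ay":0,"az":0.02,"tx":-0.01,"ty":0.84,"tz":0,"fingers":180},{"ax":0,"ay":0,"az":0,"tx":0,"ty":0,"tz":0,"fingers":180}]';  python3 -c "
from h import *
hs()"
```

```text
time_s: 12.1
tool_pos: [0.5668, -0.1727, 0.0712]
eef_rot: [0.992, 0.125, 0.0, 0.0]
contact_force: [0.5, 1.4, 0.7]
grip_width: 0.0269
t 12.10 p [ 0.5668 -0.1727  0.0712] yaw_y -75.6 zt [ 0.0002 -0.0001 -1.    ] F [0.5389 1.3922 0.7062] w 0.0269 q [-0.4994  0.3506  1.6661 -0.      1.1246  0.8209]
r 0.0426 ang_h 0.574 yaw_err 0.010 Ftan -1.22 Frad 0.85 Fy_tool -1.22
```

```bash
python3 -m pendant '[{"ax":0,"ay":0,"az":0.02,"tx":-0.01,"ty":0.84,"tz":0,"fingers":180},{"ax":0,"ay":0,"az":0.01,"tx":0,"ty":0.4,"tz":0,"fingers":180}]';  python3 -c "
from h import *
hs()"
```

```text
time_s: 12.27
tool_pos: [0.567, -0.1737, 0.0712]
eef_rot: [0.994, 0.11, 0.0, 0.0]
contact_force: [-0.7, 2.1, 1.1]
grip_width: 0.0268
t 12.27 p [ 0.567  -0.1737  0.0712] yaw_y -77.4 zt [ 0. -0. -1.] F [-0.6978  2.1302  1.0509] w 0.0268 q [-0.5009  0.352   1.6644  0.      1.1252  0.8496]
r 0.0426 ang_h 0.547 yaw_err 0.006 Ftan -2.23 Frad -0.23 Fy_tool -2.23
```

```bash
python3 -m pendant '[{"ax":0,"ay":0,"az":0.02,"tx":-0.01,"ty":0.84,"tz":0,"fingers":180},{"ax":0,"ay":0,"az":0,"tx":0,"ty":0,"tz":0,"fingers":180}]';  python3 -c "
from h import *
hs()"
```

```text
time_s: 12.43
tool_pos: [0.5673, -0.1747, 0.0712]
eef_rot: [0.995, 0.1, 0.0, 0.0]
contact_force: [-0.3, 1.6, 1.7]
grip_width: 0.0272
t 12.43 p [ 0.5673 -0.1747  0.0712] yaw_y -78.5 zt [ 0.0002 -0.0001 -1.    ] F [-0.306   1.5521  1.6894] w 0.0272 q [-0.5021  0.353   1.663  -0.      1.1253  0.8683]
r 0.0427 ang_h 0.524 yaw_err 0.009 Ftan -1.58 Frad -0.01 Fy_tool -1.58
```

```bash
python3 -m pendant '[{"ax":0,"ay":0,"az":0.02,"tx":-0.01,"ty":0.84,"tz":0,"fingers":180},{"ax":0,"ay":0,"az":0,"tx":0,"ty":0,"tz":0,"fingers":180}]';  python3 -c "
from h import *
hs()"
```

```text
time_s: 12.6
tool_pos: [0.5674, -0.1755, 0.0712]
eef_rot: [0.996, 0.09, 0.0, 0.0]
contact_force: [0.5, 1.6, 1.7]
grip_width: 0.0272
t 12.60 p [ 0.5674 -0.1755  0.0712] yaw_y -79.7 zt [ 0.0001 -0.0001 -1.    ] F [0.5361 1.6181 1.75  ] w 0.0272 q [-0.5032  0.3539  1.6619 -0.      1.1256  0.8871]
r 0.0426 ang_h 0.506 yaw_err 0.008 Ftan -1.50 Frad 0.81 Fy_tool -1.50
```

```bash
python3 -m pendant '[{"ax":0,"ay":0,"az":0.02,"tx":-0.01,"ty":0.84,"tz":0,"fingers":180},{"ax":0,"ay":0,"az":0,"tx":0,"ty":0,"tz":0,"fingers":180}]';  python3 -c "
from h import *
hs()"
```

```text
time_s: 12.77
tool_pos: [0.5676, -0.1763, 0.0712]
eef_rot: [0.997, 0.08, 0.0, 0.0]
contact_force: [-0.0, 2.6, 0.5]
grip_width: 0.0272
t 12.77 p [ 0.5676 -0.1763  0.0712] yaw_y -80.8 zt [ 0.0002 -0.0001 -1.    ] F [-0.0127  2.5668  0.5253] w 0.0272 q [-0.5043  0.3548  1.6607 -0.      1.1259  0.906 ]
r 0.0426 ang_h 0.486 yaw_err 0.008 Ftan -2.54 Frad 0.38 Fy_tool -2.54
```

```bash
python3 -m pendant '[{"ax":0,"ay":0,"az":0.02,"tx":-0.01,"ty":0.84,"tz":0,"fingers":180},{"ax":0,"ay":0,"az":0,"tx":0,"ty":0,"tz":0,"fingers":180}]';  python3 -c "
from h import *
hs()
crop('side','pics/s12.png',225,110,140,140,4)"
```

```text
time_s: 12.93
tool_pos: [0.5677, -0.1772, 0.0713]
eef_rot: [0.998, 0.07, 0.0, 0.0]
contact_force: [-0.1, 2.7, 1.5]
grip_width: 0.0267
t 12.93 p [ 0.5677 -0.1772  0.0713] yaw_y -82.0 zt [ 0.0002 -0.0002 -1.    ] F [-0.1477  2.7436  1.5346] w 0.0267 q [-0.5055  0.3556  1.6596 -0.0001  1.1262  0.9249]
r 0.0427 ang_h 0.466 yaw_err 0.008 Ftan -2.74 Frad 0.22 Fy_tool -2.74
```

View pics/s12.png

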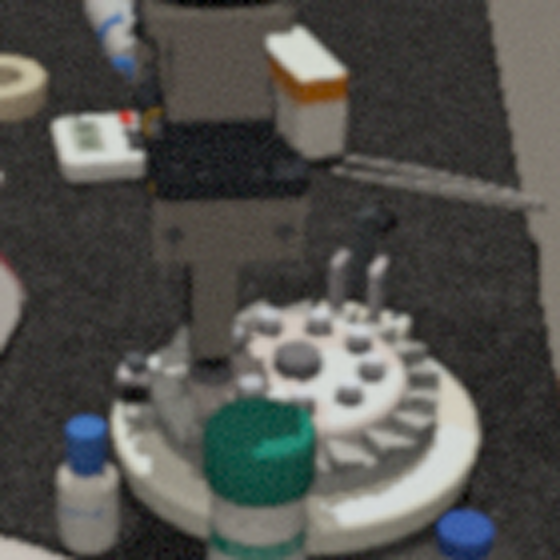

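The lug end at about (155,400) is closing on the stop block at (130,375). I'll use finer steps.

```bash
python3 -m pendant '[{"ax":0,"ay":0,"az":0.01,"tx":0,"ty":0.5,"tz":0,"fingers":180},{"ax":0,"ay":0,"az":0,"tx":0,"ty":0,"tz":0,"fingers":180}]';  python3 -c "
from h import *
hs()"
```

```text
time_s: 13.15
tool_pos: [0.5677, -0.1776, 0.0712]
eef_rot: [0.998, 0.066, 0.0, 0.0]
contact_force: [0.1, 2.0, 1.2]
grip_width: 0.0271
t 13.15 p [ 0.5677 -0.1776  0.0712] yaw_y -82.5 zt [ 0.0001 -0.     -1.    ] F [0.1084 2.0494 1.1685] w 0.0271 q [-0.5061  0.3561  1.659   0.      1.1264  0.9335]
r 0.0427 ang_h 0.456 yaw_err 0.008 Ftan -2.02 Frad 0.36 Fy_tool -2.02
```

```bash
python3 -m pendant '[{"ax":0,"ay":0,"az":0.01,"tx":0,"ty":0.5,"tz":0,"fingers":180},{"ax":0,"ay":0,"az":0,"tx":0,"ty":0,"tz":0,"fingers":180}]';  python3 -c "
from h import *
hs()"
```

```text
time_s: 13.32
tool_pos: [0.5678, -0.1781, 0.0712]
eef_rot: [0.998, 0.061, 0.0, 0.0]
contact_force: [-1.2, 2.0, 1.6]
grip_width: 0.0273
t 13.32 p [ 0.5678 -0.1781  0.0712] yaw_y -83.1 zt [ 0.0001 -0.0001 -1.    ] F [-1.237   1.9629  1.6326] w 0.0273 q [-0.5068  0.3566  1.6584 -0.      1.1265  0.9429]
r 0.0427 ang_h 0.444 yaw_err 0.010 Ftan -2.09 Frad -1.01 Fy_tool -2.10
```

```bash
python3 -m pendant '[{"ax":0,"ay":0,"az":0.01,"tx":0,"ty":0.5,"tz":0,"fingers":180},{"ax":0,"ay":0,"az":0,"tx":0,"ty":0,"tz":0,"fingers":180}]';  python3 -c "
from h import *
hs()"
```

```text
time_s: 13.48
tool_pos: [0.5678, -0.1786, 0.0712]
eef_rot: [0.998, 0.056, 0.0, 0.0]
contact_force: [0.4, 2.0, 0.8]
grip_width: 0.027
t 13.48 p [ 0.5678 -0.1786  0.0712] yaw_y -83.6 zt [ 0.0001 -0.0001 -1.    ] F [0.4281 1.9899 0.8123] w 0.0270 q [-0.5075  0.357   1.6578 -0.      1.1267  0.9522]
r 0.0426 ang_h 0.432 yaw_err 0.012 Ftan -1.94 Frad 0.62 Fy_tool -1.93
```

```bash
python3 -m pendant '[{"ax":0,"ay":0,"az":0.015,"tx":0,"ty":0.5,"tz":0,"fingers":180},{"ax":0,"ay":0,"az":0.01,"tx":0,"ty":0.5,"tz":0,"fingers":180}]';  python3 -c "
from h import *
hs()"
```

```text
time_s: 13.65
tool_pos: [0.5679, -0.1795, 0.0712]
eef_rot: [0.999, 0.043, -0.0, -0.0]
contact_force: [0.4, 1.5, 0.4]
grip_width: 0.0269
t 13.65 p [ 0.5679 -0.1795  0.0712] yaw_y -85.1 zt [-0.  0. -1.] F [0.3732 1.5059 0.4468] w 0.0269 q [-0.5088  0.3579  1.6567 -0.      1.127   0.9764]
r 0.0426 ang_h 0.411 yaw_err 0.008 Ftan -1.47 Frad 0.49 Fy_tool -1.47
```

```bash
python3 -m pendant '[{"ax":0,"ay":0,"az":0.015,"tx":0,"ty":0.5,"tz":0,"fingers":180},{"ax":0,"ay":0,"az":0.01,"tx":0,"ty":0.5,"tz":0,"fingers":180}]';  python3 -c "
from h import *
hs()"
```

```text
time_s: 13.82
tool_pos: [0.568, -0.1805, 0.0712]
eef_rot: [1.0, 0.03, 0.0, -0.0]
contact_force: [-0.7, 1.9, 1.8]
grip_width: 0.0273
t 13.82 p [ 0.568  -0.1805  0.0712] yaw_y -86.5 zt [ 0.  0. -1.] F [-0.6727  1.9402  1.8259] w 0.0273 q [-0.5103  0.3588  1.6555  0.      1.1273  1.    ]
r 0.0427 ang_h 0.386 yaw_err 0.007 Ftan -1.97 Frad -0.57 Fy_tool -1.98
```

```bash
python3 -m pendant '[{"ax":0,"ay":0,"az":0.015,"tx":0,"ty":0.5,"tz":0,"fingers":180},{"ax":0,"ay":0,"az":0,"tx":0,"ty":0,"tz":0,"fingers":180}]';  python3 -c "
from h import *
hs()"
```

```text
time_s: 13.98
tool_pos: [0.568, -0.1811, 0.0712]
eef_rot: [1.0, 0.023, 0.0, 0.0]
contact_force: [0.3, 2.2, 1.6]
grip_width: 0.0267
t 13.98 p [ 0.568  -0.1811  0.0712] yaw_y -87.4 zt [ 0.0001 -0.0002 -1.    ] F [0.2934 2.2404 1.6145] w 0.0267 q [-0.5111  0.3592  1.6549 -0.0001  1.1273  1.014 ]
r 0.0427 ang_h 0.373 yaw_err 0.007 Ftan -2.23 Frad 0.38 Fy_tool -2.22
```

```bash
python3 -m pendant '[{"ax":0,"ay":0,"az":0.01,"tx":0,"ty":0.5,"tz":0,"fingers":180},{"ax":0,"ay":0,"az":0.01,"tx":0,"ty":0.5,"tz":0,"fingers":180}]';  python3 -c "
from h import *
hs()"
```

```text
time_s: 14.15
tool_pos: [0.5681, -0.182, 0.0712]
eef_rot: [1.0, 0.013, 0.0, -0.0]
contact_force: [-0.6, 1.6, 1.2]
grip_width: 0.027
t 14.15 p [ 0.5681 -0.182   0.0712] yaw_y -88.5 zt [ 0.      0.0001 -1.    ] F [-0.5689  1.5868  1.2128] w 0.0270 q [-0.5124  0.36    1.6539  0.0001  1.1277  1.0325]
r 0.0427 ang_h 0.352 yaw_err 0.007 Ftan -1.60 Frad -0.54 Fy_tool -1.60
```

```bash
python3 -m pendant '[{"ax":0,"ay":0,"az":0.01,"tx":0,"ty":0.5,"tz":0,"fingers":180},{"ax":0,"ay":0,"az":0,"tx":0,"ty":0,"tz":0,"fingers":180}]';  python3 -c "
from h import *
hs()"
```

```text
time_s: 14.32
tool_pos: [0.5681, -0.1826, 0.0712]
eef_rot: [1.0, 0.008, 0.0, 0.0]
contact_force: [-0.4, 2.0, 0.6]
grip_width: 0.0273
t 14.32 p [ 0.5681 -0.1826  0.0712] yaw_y -89.1 zt [ 0.0002 -0.0001 -1.    ] F [-0.3829  1.9655  0.6205] w 0.0273 q [-0.5133  0.3604  1.6534 -0.      1.1276  1.0415]
r 0.0427 ang_h 0.338 yaw_err 0.011 Ftan -1.97 Frad -0.37 Fy_tool -1.97
```

```bash
python3 -m pendant '[{"ax":0,"ay":0,"az":0.01,"tx":0,"ty":0.5,"tz":0,"fingers":180},{"ax":0,"ay":0,"az":0,"tx":0,"ty":0,"tz":0,"fingers":180}]';  python3 -c "
from h import *
hs()
crop('side','pics/s13.png',225,110,140,140,4)"
```

```text
time_s: 14.48
tool_pos: [0.5681, -0.183, 0.0712]
eef_rot: [1.0, 0.003, 0.0, -0.0]
contact_force: [-0.1, 2.2, 1.5]
grip_width: 0.0268
t 14.48 p [ 0.5681 -0.183   0.0712] yaw_y -89.6 zt [ 0.      0.0001 -1.    ] F [-0.1499  2.2213  1.4662] w 0.0268 q [-0.5139  0.3608  1.6529  0.0001  1.1279  1.0507]
r 0.0427 ang_h 0.330 yaw_err 0.010 Ftan -2.22 Frad -0.16 Fy_tool -2.22
```

View pics/s13.png

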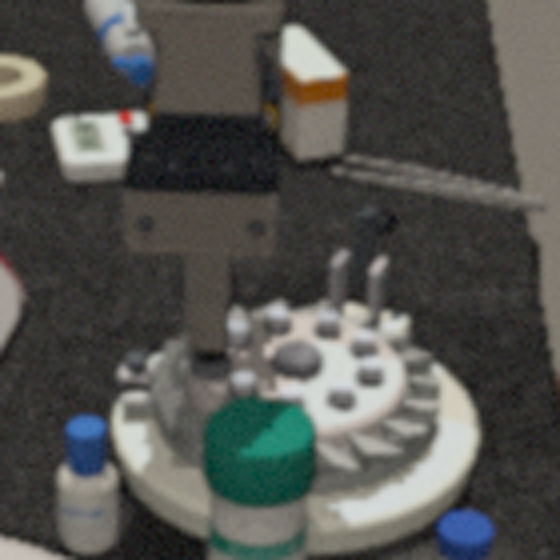

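```bash
python3 -c "
from h import *
for n,uv,z in (('lug',(137,402),.035),('blocktop',(135,362),.045),('handle top?',(210,365),.104)):
    p=onz('side',(225+uv[0]/4,110+uv[1]/4),z);d=p[:2]-C;print(n,p,np.hypot(*d),np.arctan2(d[1],d[0])+.3334)
"
```

```text
lug [ 0.6007 -0.1687  0.035 ] 0.07658041588666727 0.5191194874000509
blocktop [ 0.6033 -0.1886  0.045 ] 0.07811475893045994 0.2595751524475417
handle top? [ 0.5621 -0.0976  0.104 ] 0.09277571171022578 1.497820954929977
```

By image the lug at (137,402) is still short of the block at (132,370), so I'll keep feeling forward.

```bash
python3 -m pendant '[{"ax":0,"ay":0,"az":0.01,"tx":0,"ty":0.5,"tz":0,"fingers":180},{"ax":0,"ay":0,"az":0.01,"tx":0,"ty":0.5,"tz":0,"fingers":180}]';  python3 -c "
from h import *
hs()"
```

```text
time_s: 14.7
tool_pos: [0.568, -0.1836, 0.0712]
eef_rot: [1.0, -0.007, -0.0, -0.0]
contact_force: [-0.8, 4.2, 1.8]
grip_width: 0.0273
t 14.70 p [ 0.568  -0.1836  0.0712] yaw_y -90.8 zt [-0.0003  0.0008 -1.    ] F [-0.7688  4.2264  1.7637] w 0.0273 q [-0.5151  0.3614  1.6522  0.0006  1.1286  1.0696]
r 0.0426 ang_h 0.315 yaw_err 0.004 Ftan -4.21 Frad -0.85 Fy_tool -4.22
```

```bash
python3 -m pendant '[{"ax":0,"ay":0,"az":0.01,"tx":0,"ty":0.5,"tz":0,"fingers":180},{"ax":0,"ay":0,"az":0,"tx":0,"ty":0,"tz":0,"fingers":180}]';  python3 -c "
from h import *
hs()"
```

```text
time_s: 14.87
tool_pos: [0.568, -0.1839, 0.0712]
eef_rot: [1.0, -0.012, -0.0, -0.001]
contact_force: [0.2, 4.7, 3.4]
grip_width: 0.0273
t 14.87 p [ 0.568  -0.1839  0.0712] yaw_y -91.4 zt [-0.0002  0.0012 -1.    ] F [0.227  4.717  3.4108] w 0.0273 q [-0.5158  0.3617  1.6517  0.001   1.1289  1.0788]
r 0.0427 ang_h 0.307 yaw_err 0.002 Ftan -4.72 Frad 0.10 Fy_tool -4.73
```

```bash
python3 -m pendant '[{"ax":0,"ay":0,"az":0.01,"tx":0,"ty":0.5,"tz":0,"fingers":180},{"ax":0,"ay":0,"az":0,"tx":0,"ty":0,"tz":0,"fingers":180}]';  python3 -c "
from h import *
hs()"
```

```text
time_s: 15.03
tool_pos: [0.5681, -0.1841, 0.0712]
eef_rot: [1.0, -0.017, -0.0, -0.001]
contact_force: [-0.3, 5.8, 2.6]
grip_width: 0.0273
t 15.03 p [ 0.5681 -0.1841  0.0712] yaw_y -92.0 zt [-0.0002  0.0016 -1.    ] F [-0.3144  5.7502  2.5925] w 0.0273 q [-0.5163  0.362   1.6514  0.0014  1.1291  1.088 ]
r 0.0427 ang_h 0.302 yaw_err -0.003 Ftan -5.74 Frad -0.49 Fy_tool -5.74
```

Contact is growing at about 4–5 N/mm, which matches the rubber. I'll build up to 12 N.

```bash
python3 -m pendant '[{"ax":0,"ay":0,"az":0,"tx":0,"ty":0.5,"tz":0,"fingers":180},{"ax":0,"ay":0,"az":0,"tx":0,"ty":0.5,"tz":0,"fingers":180},{"ax":0,"ay":0,"az":0,"tx":0,"ty":0,"tz":0,"fingers":180}]';  python3 -c "
from h import *
hs()"
```

```text
time_s: 15.28
tool_pos: [0.5681, -0.1846, 0.0712]
eef_rot: [1.0, -0.017, -0.0, -0.001]
contact_force: [0.5, 8.3, 3.3]
grip_width: 0.0275
t 15.28 p [ 0.5681 -0.1846  0.0712] yaw_y -91.9 zt [-0.0001  0.0026 -1.    ] F [0.4695 8.2962 3.2931] w 0.0275 q [-0.5174  0.3626  1.6506  0.0024  1.1297  1.0861]
r 0.0427 ang_h 0.292 yaw_err 0.008 Ftan -8.31 Frad 0.12 Fy_tool -8.32
```

```bash
python3 -m pendant '[{"ax":0,"ay":0,"az":0,"tx":0,"ty":0.5,"tz":0,"fingers":180},{"ax":0,"ay":0,"az":0,"tx":0,"ty":0.5,"tz":0,"fingers":180},{"ax":0,"ay":0,"az":0,"tx":0,"ty":0,"tz":0,"fingers":180}]';  python3 -c "
from h import *
hs()"
```

```text
time_s: 15.53
tool_pos: [0.5681, -0.185, 0.0712]
eef_rot: [1.0, -0.017, -0.0, -0.002]
contact_force: [0.6, 10.2, 3.8]
grip_width: 0.027
t 15.53 p [ 0.5681 -0.185   0.0712] yaw_y -91.9 zt [-0.0001  0.0035 -1.    ] F [ 0.5803 10.2498  3.7904] w 0.0270 q [-0.5185  0.3632  1.6499  0.0033  1.1304  1.0846]
r 0.0428 ang_h 0.282 yaw_err 0.018 Ftan -10.27 Frad 0.05 Fy_tool -10.28
```

```bash
python3 -m pendant '[{"ax":0,"ay":0,"az":0,"tx":0,"ty":0.5,"tz":0,"fingers":180},{"ax":0,"ay":0,"az":0,"tx":0,"ty":0.4,"tz":0,"fingers":180},{"ax":0,"ay":0,"az":0,"tx":0,"ty":0,"tz":0,"fingers":180},{"ax":0,"ay":0,"az":0,"tx":0,"ty":0,"tz":0,"fingers":180},{"ax":0,"ay":0,"az":0,"tx":0,"ty":0,"tz":0,"fingers":180}]';  python3 -c "
from h import *
hs()
crop('side','pics/s14.png',225,110,140,140,4)"
```

```text
time_s: 15.95
tool_pos: [0.5681, -0.1854, 0.0712]
eef_rot: [1.0, -0.017, -0.0, -0.002]
contact_force: [0.3, 11.0, 3.3]
grip_width: 0.0274
t 15.95 p [ 0.5681 -0.1854  0.0712] yaw_y -91.9 zt [-0.0002  0.0043 -1.    ] F [ 0.2941 10.9556  3.3048] w 0.0274 q [-0.5194  0.3637  1.6493  0.004   1.131   1.0833]
r 0.0428 ang_h 0.273 yaw_err 0.027 Ftan -10.95 Frad -0.37 Fy_tool -10.97
```

View pics/s14.png

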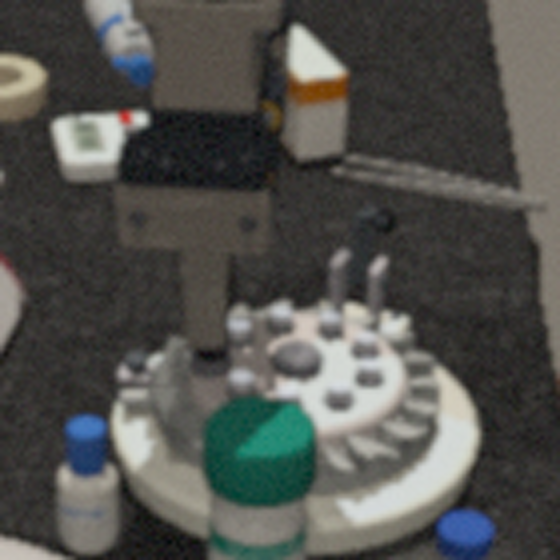

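```bash
python3 -m pendant '[{"ax":0,"ay":0,"az":0,"tx":0,"ty":0.5,"tz":0,"fingers":180},{"ax":0,"ay":0,"az":0,"tx":0,"ty":0,"tz":0,"fingers":180},{"ax":0,"ay":0,"az":0,"tx":0,"ty":0,"tz":0,"fingers":180}]';  python3 -c "
from h import *
hs()"
```

```text
time_s: 16.25
tool_pos: [0.568, -0.1856, 0.0711]
eef_rot: [1.0, -0.017, -0.0, -0.002]
contact_force: [0.7, 11.5, 5.1]
grip_width: 0.0273
t 16.25 p [ 0.568  -0.1856  0.0711] yaw_y -91.9 zt [-0.0003  0.0048 -1.    ] F [ 0.6506 11.4989  5.0872] w 0.0273 q [-0.52    0.3639  1.649   0.0044  1.1313  1.0825]
r 0.0427 ang_h 0.267 yaw_err 0.032 Ftan -11.52 Frad -0.11 Fy_tool -11.54
```

```bash
python3 -m pendant '[{"ax":0,"ay":0,"az":0,"tx":0,"ty":0.3,"tz":0,"fingers":180},{"ax":0,"ay":0,"az":0,"tx":0,"ty":0,"tz":0,"fingers":180},{"ax":0,"ay":0,"az":0,"tx":0,"ty":0,"tz":0,"fingers":180}]';  python3 -c "
from h import *
hs()"
python3 -m pendant '[{"ax":0,"ay":0,"az":0,"tx":0,"ty":-1,"tz":0,"fingers":180},{"ax":0,"ay":0,"az":0,"tx":0,"ty":-1,"tz":0,"fingers":180},{"ax":0,"ay":0,"az":0,"tx":0,"ty":-1,"tz":0,"fingers":175},{"ax":0,"ay":0,"az":0,"tx":0,"ty":-1,"tz":0,"fingers":170},{"ax":0,"ay":0,"az":0,"tx":0,"ty":-0.5,"tz":0,"fingers":160},{"ax":0,"ay":0,"az":0,"tx":0,"ty":0,"tz":0,"fingers":150},{"ax":0,"ay":0,"az":0,"tx":0,"ty":0,"tz":0,"fingers":150},{"ax":0,"ay":0,"az":0,"tx":0,"ty":0,"tz":0,"fingers":150}]';  python3 -c "
from h import *
hs()
crop('side','pics/s15.png',225,110,140,140,4)"
```

```text
time_s: 16.5
tool_pos: [0.568, -0.1857, 0.0711]
eef_rot: [1.0, -0.017, -0.0, -0.003]
contact_force: [1.2, 13.1, 5.4]
grip_width: 0.0271
t 16.50 p [ 0.568  -0.1857  0.0711] yaw_y -91.9 zt [-0.0004  0.0051 -1.    ] F [ 1.153  13.1456  5.3633] w 0.0271 q [-0.5203  0.3642  1.6487  0.0047  1.1315  1.0821]
r 0.0427 ang_h 0.265 yaw_err 0.034 Ftan -13.19 Frad 0.26 Fy_tool -13.20
time_s: 17.17
tool_pos: [0.568, -0.1847, 0.0712]
eef_rot: [1.0, -0.017, 0.0, 0.0]
contact_force: [0.1, -0.1, -0.1]
grip_width: 0.0376
t 17.17 p [ 0.568  -0.1847  0.0712] yaw_y -91.9 zt [ 0.     -0.0005 -1.    ] F [ 0.0903 -0.0896 -0.0864] w 0.0376 q [-0.5162  0.3618  1.6517 -0.0005  1.1278  1.0884]
r 0.0427 ang_h 0.290 yaw_err 0.010 Ftan 0.09 Frad 0.09 Fy_tool 0.09
```

View pics/s15.png

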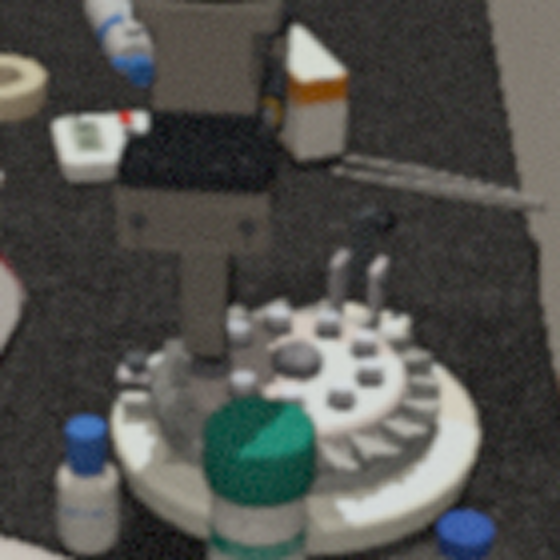

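The peak was about 12–13 N and the fingers are now free of the handle. I'll lift, then return to the pawl.

```bash
python3 -m pendant '[{"ax":0,"ay":0,"az":0,"tx":0,"ty":0,"tz":-6,"fingers":150},{"ax":0,"ay":0,"az":0,"tx":0,"ty":0,"tz":-14,"fingers":150},{"ax":0,"ay":0,"az":0,"tx":0,"ty":0,"tz":-20,"fingers":150},{"ax":0,"ay":0,"az":0,"tx":0,"ty":0,"tz":-20,"fingers":150},{"ax":0,"ay":0,"az":0,"tx":0,"ty":0,"tz":-15,"fingers":150},{"ax":0,"ay":0,"az":0,"tx":0,"ty":0,"tz":-5,"fingers":150},{"ax":0,"ay":0,"az":0,"tx":0,"ty":0,"tz":0,"fingers":150},{"ax":0,"ay":0,"az":0,"tx":0,"ty":0,"tz":0,"fingers":150}]';  python3 -c "
from h import *
to([.4815,-.3095,.15])"
```

```text
time_s: 17.88
tool_pos: [0.5679, -0.1841, 0.1508]
eef_rot: [1.0, -0.017, -0.0, -0.0]
contact_force: [0.4, 0.1, -0.3]
grip_width: 0.0378
t 17.88 p [ 0.5679 -0.1841  0.1508] yaw_y -91.9 zt [-0.0004  0.0002 -1.    ] F [ 0.4379  0.1162 -0.3441] w 0.0378 q [-0.5157  0.2685  1.5981 -0.      1.2753  1.0884]
tool delta mm [-82.1671 128.2036   0.804 ]
```

```bash
python3 -m pendant '[{"ax":0,"ay":0,"az":0,"tx":-10,"ty":16,"tz":0,"fingers":150},{"ax":0,"ay":0,"az":0,"tx":-20,"ty":30,"tz":0,"fingers":150},{"ax":0,"ay":0,"az":0,"tx":-20,"ty":30,"tz":0,"fingers":150},{"ax":0,"ay":0,"az":0,"tx":-20,"ty":32,"tz":0,"fingers":150},{"ax":0,"ay":0,"az":0,"tx":-12,"ty":20,"tz":0,"fingers":150},{"ax":0,"ay":0,"az":0,"tx":0,"ty":0,"tz":0,"fingers":150}]'
python3 -m pendant '[{"ax":0,"ay":0,"az":-0.1157,"tx":0,"ty":0,"tz":0,"fingers":150},{"ax":0,"ay":0,"az":-0.1157,"tx":0,"ty":0,"tz":0,"fingers":150},{"ax":0,"ay":0,"az":-0.1157,"tx":0,"ty":0,"tz":0,"fingers":150},{"ax":0,"ay":0,"az":-0.1157,"tx":0,"ty":0,"tz":0,"fingers":150},{"ax":0,"ay":0,"az":-0.1157,"tx":0,"ty":0,"tz":0,"fingers":150},{"ax":0,"ay":0,"az":-0.1157,"tx":0,"ty":0,"tz":0,"fingers":150},{"ax":0,"ay":0,"az":-0.1157,"tx":0,"ty":0,"tz":0,"fingers":150},{"ax":0,"ay":0,"az":-0.1157,"tx":0,"ty":0,"tz":0,"fingers":150},{"ax":0,"ay":0,"az":-0.1157,"tx":0,"ty":0,"tz":0,"fingers":150},{"ax":0,"ay":0,"az":-0.1157,"tx":0,"ty":0,"tz":0,"fingers":150},{"ax":0,"ay":0,"az":-0.1157,"tx":0,"ty":0,"tz":0,"fingers":150},{"ax":0,"ay":0,"az":0,"tx":0,"ty":0,"tz":0,"fingers":150}]'
python3 -c "
from h import *
to([.4815,-.3095,.052])
crop('side','pics/s16.png',225,90,140,140,4)
crop('top','pics/t16.png',220,155,160,125,4)"
```

```text
time_s: 18.38
tool_pos: [0.4789, -0.3123, 0.1496]
eef_rot: [1.0, -0.019, -0.001, -0.0]
contact_force: [-0.3, 1.0, -0.5]
grip_width: 0.0377
time_s: 19.38
tool_pos: [0.4817, -0.308, 0.1497]
eef_rot: [0.813, 0.582, -0.0, -0.001]
contact_force: [-0.4, -0.6, -0.9]
grip_width: 0.0378
t 19.38 p [ 0.4817 -0.308   0.1497] yaw_y -18.8 zt [-0.0017  0.0021 -1.    ] F [-0.3562 -0.6017 -0.8649] w 0.0378 q [-0.7803  0.209   1.6713  0.0003  1.2641 -0.4526]
tool delta mm [-1.6153  0.5137 97.7063]
```

View pics/s16.png

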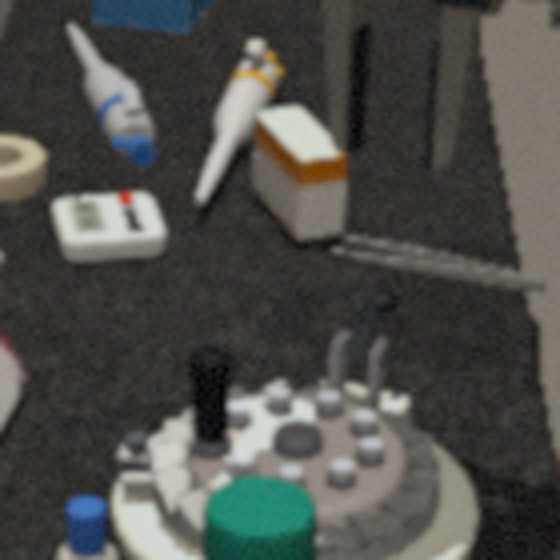

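View pics/t16.png

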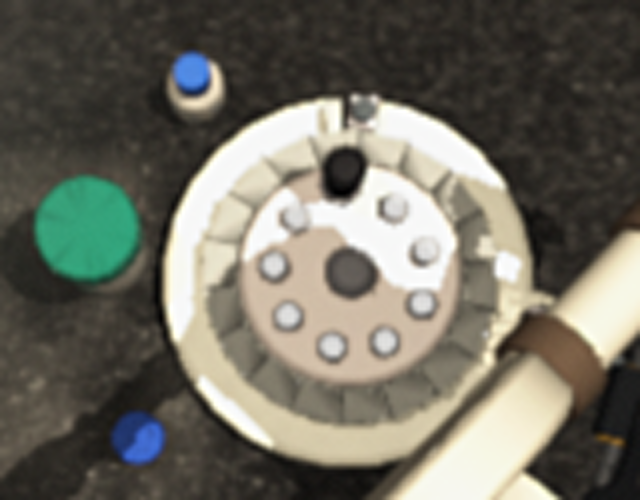

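The lug at (330,118) rests against the stop block at (362,108) and the containers are unmoved. Now I'll descend on the ball.

```bash
python3 -m pendant '[{"ax":0,"ay":0,"az":0,"tx":-1.0,"ty":0.5,"tz":10,"fingers":150},{"ax":0,"ay":0,"az":0,"tx":0,"ty":0,"tz":16,"fingers":150},{"ax":0,"ay":0,"az":0,"tx":0,"ty":0,"tz":16,"fingers":150},{"ax":0,"ay":0,"az":0,"tx":0,"ty":0,"tz":12,"fingers":150},{"ax":0,"ay":0,"az":0,"tx":0,"ty":0,"tz":8,"fingers":150},{"ax":0,"ay":0,"az":0,"tx":0,"ty":0,"tz":0,"fingers":150},{"ax":0,"ay":0,"az":0,"tx":0,"ty":0,"tz":0,"fingers":150},{"ax":0,"ay":0,"az":0,"tx":0,"ty":0,"tz":0,"fingers":150}]'
python3 -c "
from h import *
to([.4815,-.3095,.052])
crop('side','pics/s17.png',225,90,140,140,4)"
```

```text
time_s: 20.15
tool_pos: [0.4825, -0.311, 0.09]
eef_rot: [0.814, 0.581, 0.0, 0.001]
contact_force: [0.3, 0.7, 0.3]
grip_width: 0.0379
t 20.15 p [ 0.4825 -0.311   0.09  ] yaw_y -19.0 zt [ 0.001 -0.001 -1.   ] F [0.3235 0.6506 0.3052] w 0.0379 q [-0.7829  0.2814  1.7121  0.      1.1466 -0.4512]
tool delta mm [ 1.0751 -1.4766 37.9603]
```

View pics/s17.png

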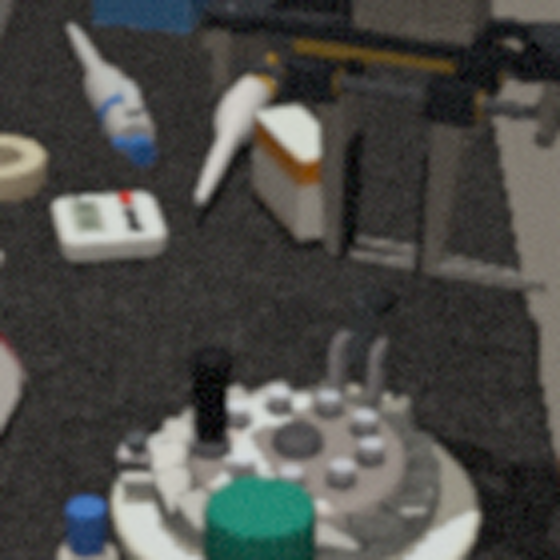

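```bash
python3 -m pendant '[{"ax":0,"ay":0,"az":0,"tx":0,"ty":0,"tz":8,"fingers":150},{"ax":0,"ay":0,"az":0,"tx":0,"ty":0,"tz":11,"fingers":150},{"ax":0,"ay":0,"az":0,"tx":0,"ty":0,"tz":11,"fingers":150},{"ax":0,"ay":0,"az":0,"tx":0,"ty":0,"tz":6,"fingers":150},{"ax":0,"ay":0,"az":0,"tx":0,"ty":0,"tz":0,"fingers":150},{"ax":0,"ay":0,"az":0,"tx":0,"ty":0,"tz":0,"fingers":150},{"ax":0,"ay":0,"az":0,"tx":0,"ty":0,"tz":0,"fingers":150}]'
python3 -c "
from h import *
to([.4815,-.3095,.052])
crop('side','pics/s18.png',225,90,140,140,4)"
```

```text
time_s: 20.78
tool_pos: [0.4822, -0.3107, 0.0534]
eef_rot: [0.814, 0.581, 0.0, 0.0]
contact_force: [0.0, -0.3, 0.1]
grip_width: 0.038
t 20.78 p [ 0.4822 -0.3107  0.0534] yaw_y -19.0 zt [ 0.0003 -0.0003 -1.    ] F [ 0.0238 -0.3028  0.1482] w 0.0380 q [-0.7829  0.3323  1.7303 -0.      1.0786 -0.4516]
tool delta mm [ 0.8665 -1.0424  1.352 ]
```

View pics/s18.png

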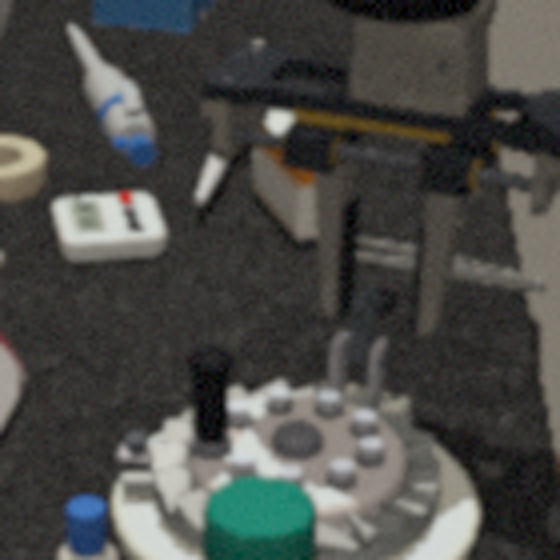

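The ball at (375,300) is between the pads, so I'll close.

```bash
python3 -m pendant '[{"ax":0,"ay":0,"az":0,"tx":0.5,"ty":-0.5,"tz":1.5,"fingers":190},{"ax":0,"ay":0,"az":0,"tx":0,"ty":0,"tz":0,"fingers":200},{"ax":0,"ay":0,"az":0,"tx":0,"ty":0,"tz":0,"fingers":210},{"ax":0,"ay":0,"az":0,"tx":0,"ty":0,"tz":0,"fingers":255},{"ax":0,"ay":0,"az":0,"tx":0,"ty":0,"tz":0,"fingers":255},{"ax":0,"ay":0,"az":0,"tx":0,"ty":0,"tz":0,"fingers":255},{"ax":0,"ay":0,"az":0,"tx":0,"ty":0,"tz":0,"fingers":255}]'
python3 -m pendant '[{"ax":0,"ay":0,"az":0,"tx":1.4,"ty":0,"tz":-4.4,"fingers":255},{"ax":0,"ay":0,"az":0,"tx":1.7,"ty":0,"tz":-4.3,"fingers":255},{"ax":0,"ay":0,"az":0,"tx":2.2,"ty":0,"tz":-4.1,"fingers":255},{"ax":0,"ay":0,"az":0,"tx":2.6,"ty":0,"tz":-3.8,"fingers":255},{"ax":0,"ay":0,"az":0,"tx":3.0,"ty":0,"tz":-3.5,"fingers":255},{"ax":0,"ay":0,"az":0,"tx":0,"ty":0,"tz":0,"fingers":255}]'
python3 -c "
from h import *
st()
crop('side','pics/s19.png',225,90,140,140,4)"
```

```text
time_s: 21.42
tool_pos: [0.4819, -0.31, 0.0519]
eef_rot: [0.814, 0.581, 0.0, 0.0]
contact_force: [-0.0, 1.0, 1.2]
grip_width: 0.0117
time_s: 21.92
tool_pos: [0.4856, -0.299, 0.0726]
eef_rot: [0.814, 0.581, 0.0, 0.0]
contact_force: [1.5, -0.9, -1.8]
grip_width: 0.0115
t 21.92 p [ 0.4856 -0.299   0.0726] yaw_y -18.9 zt [ 0.0003 -0.0002 -1.    ] F [ 1.5116 -0.9108 -1.7888] w 0.0115 q [-0.7638  0.297   1.7315  0.0001  1.1127 -0.4332]
```

View pics/s19.png

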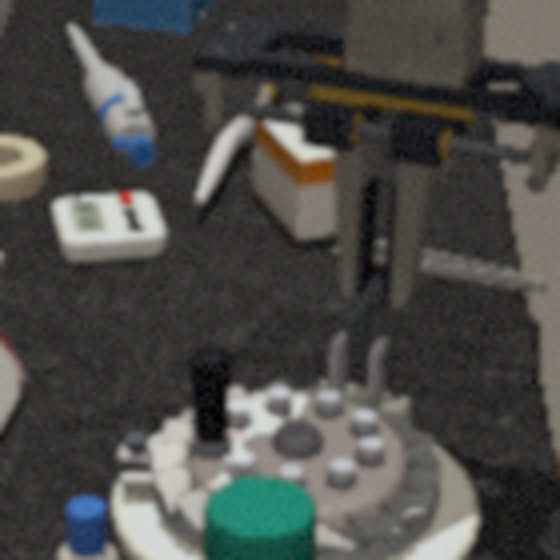

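```bash
python3 -m pendant '[{"ax":0,"ay":0,"az":0,"tx":3.4,"ty":0,"tz":-3.2,"fingers":255},{"ax":0,"ay":0,"az":0,"tx":3.7,"ty":0,"tz":-2.8,"fingers":255},{"ax":0,"ay":0,"az":0,"tx":4.0,"ty":0,"tz":-2.4,"fingers":255},{"ax":0,"ay":0,"az":0,"tx":4.2,"ty":0,"tz":-2.0,"fingers":255},{"ax":0,"ay":0,"az":0,"tx":4.4,"ty":0,"tz":-1.6,"fingers":255},{"ax":0,"ay":0,"az":0,"tx":4.5,"ty":0,"tz":-1.1,"fingers":255},{"ax":0,"ay":0,"az":0,"tx":4.6,"ty":0,"tz":-0.6,"fingers":255},{"ax":0,"ay":0,"az":0,"tx":4.6,"ty":0,"tz":-0.1,"fingers":255},{"ax":0,"ay":0,"az":0,"tx":4.6,"ty":0,"tz":0.4,"fingers":255},{"ax":0,"ay":0,"az":0,"tx":2.5,"ty":0,"tz":0.4,"fingers":255},{"ax":0,"ay":0,"az":0,"tx":0,"ty":0,"tz":0,"fingers":255},{"ax":0,"ay":0,"az":0,"tx":0,"ty":0,"tz":0,"fingers":255}]'
python3 -c "
from h import *
s,R=st(); d=s['tool_pos'][:2]-C; print('rel hinge', d@np.array([-.3276,-.945])-.092)
crop('side','pics/s20.png',225,90,140,140,4)"
```

```text
time_s: 22.97
tool_pos: [0.4987, -0.2611, 0.0852]
eef_rot: [0.814, 0.581, 0.0, 0.0]
contact_force: [-0.9, -0.7, 4.2]
grip_width: 0.0118
t 22.97 p [ 0.4987 -0.2611  0.0852] yaw_y -19.0 zt [ 0.0004 -0.0001 -1.    ] F [-0.9355 -0.7279  4.1606] w 0.0118 q [-0.6971  0.2623  1.7462  0.0002  1.1327 -0.3661]
rel hinge -0.009226397303215395
```

View pics/s20.png

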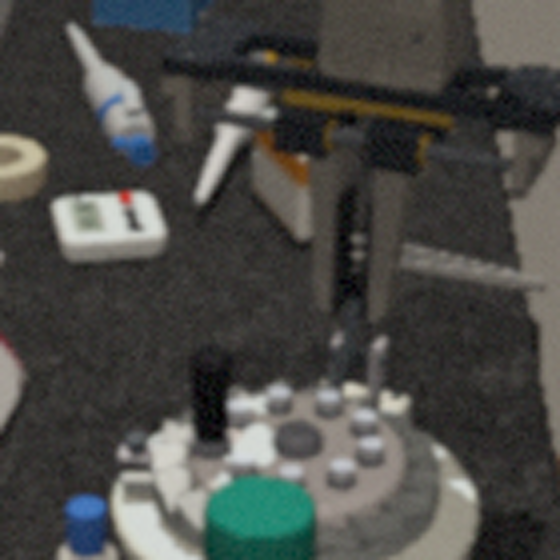

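```bash
python3 -m pendant '[{"ax":0,"ay":0,"az":0,"tx":1.5,"ty":0,"tz":0.4,"fingers":255},{"ax":0,"ay":0,"az":0,"tx":1.5,"ty":0,"tz":0.5,"fingers":255},{"ax":0,"ay":0,"az":0,"tx":0,"ty":0,"tz":0,"fingers":255}]'
python3 -c "
from h import *
s,R=st(); d=s['tool_pos'][:2]-C; print('rel hinge', d@np.array([-.3276,-.945])-.092)"
```

```text
time_s: 23.27
tool_pos: [0.4997, -0.2585, 0.0844]
eef_rot: [0.814, 0.581, 0.0, 0.0]
contact_force: [-0.5, -0.1, 5.6]
grip_width: 0.012
t 23.27 p [ 0.4997 -0.2585  0.0844] yaw_y -19.0 zt [ 0.0005 -0.0002 -1.    ] F [-0.4512 -0.0855  5.5598] w 0.0120 q [-0.6923  0.2624  1.7479  0.0002  1.1308 -0.3609]
rel hinge -0.011993836715958578
```

```bash
python3 -m pendant '[{"ax":0,"ay":0,"az":0,"tx":1.5,"ty":0,"tz":0.5,"fingers":255},{"ax":0,"ay":0,"az":0,"tx":1,"ty":0,"tz":0.4,"fingers":255},{"ax":0,"ay":0,"az":0,"tx":0,"ty":0,"tz":0,"fingers":255}]'
python3 -c "
from h import *
s,R=st(); d=s['tool_pos'][:2]-C; print('rel hinge', d@np.array([-.3276,-.945])-.092)"
```

```text
time_s: 23.52
tool_pos: [0.5005, -0.2561, 0.0834]
eef_rot: [0.814, 0.581, 0.0, 0.0]
contact_force: [0.4, -0.6, 4.5]
grip_width: 0.0117
t 23.52 p [ 0.5005 -0.2561  0.0834] yaw_y -19.0 zt [ 0.0006 -0.0001 -1.    ] F [ 0.4347 -0.6176  4.5431] w 0.0117 q [-0.6881  0.2628  1.7494  0.0003  1.1288 -0.3567]
rel hinge -0.014537090115577037
```

```bash
python3 -m pendant '[{"ax":0,"ay":0,"az":0,"tx":1.2,"ty":0,"tz":0.5,"fingers":255},{"ax":0,"ay":0,"az":0,"tx":1.2,"ty":0,"tz":0.6,"fingers":255},{"ax":0,"ay":0,"az":0,"tx":0,"ty":0,"tz":0,"fingers":255}]'
python3 -c "
from h import *
s,R=st(); d=s['tool_pos'][:2]-C; print('rel hinge', d@np.array([-.3276,-.945])-.092, R.T@s['contact_force'])
crop('side','pics/s21.png',225,90,140,140,4)"
```

```text
time_s: 23.77
tool_pos: [0.5013, -0.2538, 0.0823]
eef_rot: [0.814, 0.581, 0.0, 0.0]
contact_force: [-0.7, -0.3, 4.9]
grip_width: 0.0113
t 23.77 p [ 0.5013 -0.2538  0.0823] yaw_y -19.0 zt [ 0.0007  0.     -1.    ] F [-0.717  -0.3216  4.8513] w 0.0113 q [-0.6839  0.2636  1.751   0.0005  1.1265 -0.3526]
rel hinge -0.017013205833504685 [-0.5364 -0.5701 -4.8518]
```

View pics/s21.png

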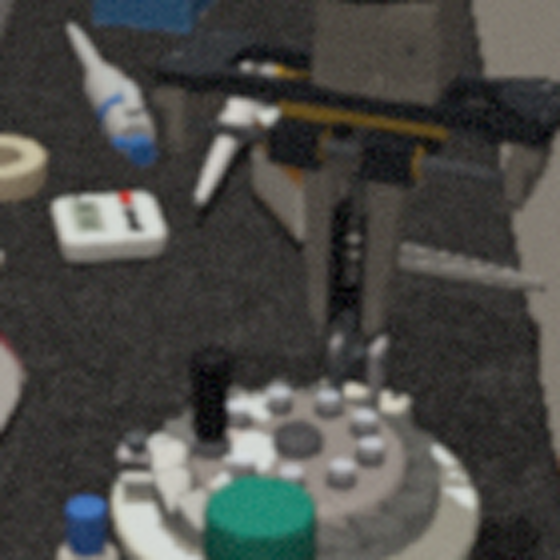

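```bash
python3 -m pendant '[{"ax":0,"ay":0,"az":0,"tx":1.2,"ty":0,"tz":0.6,"fingers":255},{"ax":0,"ay":0,"az":0,"tx":1.2,"ty":0,"tz":0.7,"fingers":255},{"ax":0,"ay":0,"az":0,"tx":0,"ty":0,"tz":0,"fingers":255}]'
python3 -c "
from h import *
s,R=st(); d=s['tool_pos'][:2]-C; print('rel hinge', d@np.array([-.3276,-.945])-.092, R.T@s['contact_force'])"
```

```text
time_s: 24.07
tool_pos: [0.5021, -0.2514, 0.0809]
eef_rot: [0.814, 0.581, 0.0, 0.0]
contact_force: [1.0, -0.0, 5.5]
grip_width: 0.0113
t 24.07 p [ 0.5021 -0.2514  0.0809] yaw_y -19.0 zt [ 0.0007  0.0002 -1.    ] F [ 1.0312 -0.0395  5.4931] w 0.0113 q [-0.6797  0.2647  1.7528  0.0007  1.1237 -0.3485]
rel hinge -0.019540727107538333 [ 0.3008  0.9912 -5.4924]
```

```bash
python3 -m pendant '[{"ax":0,"ay":0,"az":0,"tx":1.2,"ty":0,"tz":0.7,"fingers":255},{"ax":0,"ay":0,"az":0,"tx":0,"ty":0,"tz":0,"fingers":255}]'
python3 -c "
from h import *
s,R=st(); d=s['tool_pos'][:2]-C; print('rel hinge', d@np.array([-.3276,-.945])-.092, R.T@s['contact_force'])"
```

```text
time_s: 24.23
tool_pos: [0.5025, -0.2503, 0.0802]
eef_rot: [0.814, 0.581, 0.0, 0.0]
contact_force: [0.6, -0.1, 5.4]
grip_width: 0.0117
t 24.23 p [ 0.5025 -0.2503  0.0802] yaw_y -19.0 zt [ 0.0007  0.0002 -1.    ] F [ 0.5982 -0.0997  5.3962] w 0.0117 q [-0.6777  0.2653  1.7536  0.0007  1.1223 -0.3464]
rel hinge -0.02072829772196806 [ 0.1029  0.6012 -5.3958]
```

```bash
python3 -m pendant '[{"ax":0,"ay":0,"az":0,"tx":0,"ty":0,"tz":0,"fingers":205},{"ax":0,"ay":0,"az":0,"tx":0,"ty":0,"tz":0,"fingers":180},{"ax":0,"ay":0,"az":0,"tx":0,"ty":0,"tz":0,"fingers":150},{"ax":0,"ay":0,"az":0,"tx":0,"ty":0,"tz":0,"fingers":150},{"ax":0,"ay":0,"az":0,"tx":0,"ty":0,"tz":-8,"fingers":150},{"ax":0,"ay":0,"az":0,"tx":0,"ty":0,"tz":-16,"fingers":150},{"ax":0,"ay":0,"az":0,"tx":0,"ty":0,"tz":-25,"fingers":150},{"ax":0,"ay":0,"az":0,"tx":0,"ty":0,"tz":-25,"fingers":150},{"ax":0,"ay":0,"az":0,"tx":0,"ty":0,"tz":-25,"fingers":150},{"ax":0,"ay":0,"az":0,"tx":0,"ty":0,"tz":0,"fingers":150},{"ax":0,"ay":0,"az":0,"tx":0,"ty":0,"tz":0,"fingers":150}]'
python3 -m pendant '[{"ax":0,"ay":0,"az":0,"tx":-25,"ty":-10,"tz":0,"fingers":150},{"ax":0,"ay":0,"az":0,"tx":-35,"ty":-15,"tz":-5,"fingers":150},{"ax":0,"ay":0,"az":0,"tx":-35,"ty":-15,"tz":-5,"fingers":150},{"ax":0,"ay":0,"az":0,"tx":-35,"ty":-15,"tz":-5,"fingers":150},{"ax":0,"ay":0,"az":0,"tx":-30,"ty":-15,"tz":-5,"fingers":150},{"ax":0,"ay":0,"az":0,"tx":-25,"ty":-15,"tz":0,"fingers":150},{"ax":0,"ay":0,"az":0,"tx":0,"ty":0,"tz":0,"fingers":150},{"ax":0,"ay":0,"az":0,"tx":0,"ty":0,"tz":0,"fingers":150}]'
python3 -c "
from h import *
st()
crop('side','pics/s22.png',225,110,140,140,4)
crop('top','pics/t22.png',220,155,160,125,4)
cv2.imwrite('pics/t22f.png',get_image('top'))"
```

```text
time_s: 25.15
tool_pos: [0.5031, -0.2511, 0.181]
eef_rot: [0.814, 0.581, 0.001, 0.002]
contact_force: [0.5, -0.5, -1.5]
grip_width: 0.0377
time_s: 25.82
tool_pos: [0.3603, -0.3976, 0.1974]
eef_rot: [0.815, 0.58, 0.0, -0.001]
contact_force: [0.7, -0.4, 0.1]
grip_width: 0.0381
t 25.82 p [ 0.3603 -0.3976  0.1974] yaw_y -19.2 zt [-0.0011  0.0027 -1.    ] F [ 0.6985 -0.3769  0.064 ] w 0.0381 q [-1.06    0.0748  1.7226  0.0004  1.3471 -0.7258]
```

View pics/s22.png

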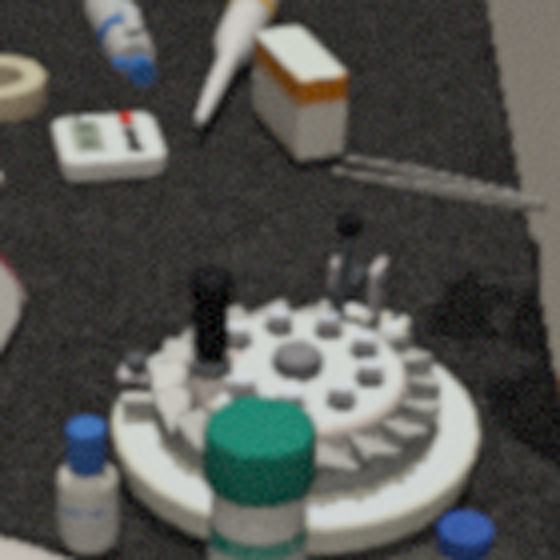

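View pics/t22.png

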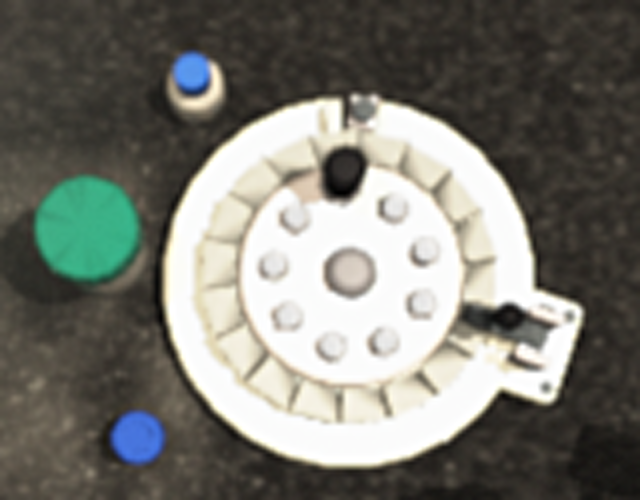

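```bash
python3 -c "
from h import *
b,e=tri((220+511/4,155+315/4),(225+349/4,110+225/4));d=b[:2]-C
r=d@np.array([-.3276,-.945])-.092;print(b,e,r,b[2]-.052,'angle',np.arctan2(b[2]-.052,-r)-.9452)
h=onz('top',(220+346/4,155+160/4),.104);d=h[:2]-C;print('handle',h,np.hypot(*d),np.arctan2(d[1],d[0])+.3334)
st()
a=cv2.imread('pics/t16.png')[80:260,160:460].astype(int);b=cv2.imread('pics/t22.png')[80:260,160:460].astype(int)
print('handle dark centroid',[np.argwhere(x.max(2)<60).mean(0) for x in(a,b)])"
```

```text
[ 0.5014 -0.2523  0.0906] 0.0013625585586857756 -0.01848878718324576 0.038581981728926566 angle 0.1787203936189392
handle [ 0.5695 -0.1787  0.104 ] 0.04429879776848959 0.42702815045704434
t 25.97 p [ 0.3622 -0.3964  0.1979] yaw_y -18.9 zt [-0.0006  0.0019 -1.    ] F [-0.6813  0.7257 -0.5871] w 0.0376 q [-1.056   0.0744  1.7219  0.0005  1.3472 -0.726 ]
handle dark centroid [array([ 47.8382, 119.5984]), array([ 48.7945, 120.2664])]
```

```bash
python3 -c "
from workcell import manip
print(manip.close_job())"
```

```text
the job is handed in; nothing more can be done
None
```

The job is done and handed in at about 26 s. I pinched the pawl's ball and flipped it over until it lay clear. I then turned the carousel clockwise by its handle until the lug met the rubber, eased off, and laid the pawl back on the teeth.

- **Push on the handle:** it rose to about 12 N. The readings at the end were 11.5 N and then 13.1 N, with noise of about 1 N; no reading came near 18 N. Contact built up at about 4–5 N/mm, as rubber should.
- **Pawl:** it measured about 0.18 rad in the final two-camera check, which is down on the teeth.
- **Carousel:** the lug is at the stop block. The handle's position in the top view was the same before and after laying the pawl, to within a quarter of a camera pixel.
- **Bystanders:** the vial, dropper and canister looked unmoved in the pictures. I did not measure them again.
- **Robot:** it is clear of everything, with contact force about zero.

**Disagreement:** the handle angle at contact came out as about 0.27–0.3 rad from the tool position and about 0.43 rad from the final picture. Part of that is the handle's play between the fingers and part is error in reading the picture. I relied on the force, not the angle, to find the stop.

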